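# Lock the jars in the travel crate

## Robot

A 6-joint arm with a two-finger parallel gripper is mounted at the origin on the work surface; the furniture and walls round the work are solid. World frame = base frame: x ahead of the robot, y to its left, z up, the work surface at z = 0. Lengths are in m, angles in rad, forces in N, time in s.
With the tool pointing down it reaches from about 0.375 to 0.825 m from the base axis. Payload 5.5 kg.
Tool frame: the origin (TCP) lies where the fingers leave the gripper's body, on its centre line; the fingertips stand 73 mm ahead of it and the grasp point (between the pads) lies r.pinch_z ahead of it (r.pinch_z is the distance from the TCP to the grasp point, in m); z points along the fingers, x is the direction in which the jaws open and shut, and the axes are right-handed (so a half turn about z gives the same grasp; the last joint's range is limited). The gripper opens to 85 mm and grips with 20 to 120 N. Pads are 22 mm wide; open, the fingers measure 114 mm over their backs; the gripper's body (76 mm by 85 mm) begins 54 mm behind the grasp point. The pads swing forward as they close: fully open they stand 13 mm farther back than shut.
Start: joints at [-1.136, 0.314, -0.047, 1.21, 0, 1.571], TCP at [0.253, -0.544, 0.304] pointing down, gripper open.
Joint ranges: [-2.67, 2.67], [-0.69, 1.73], [-1.03, 1.25], [-2.08, 2.16], [-1.42, 1.45], [-3.14, 3.14]. Speed limits (rad/s): [2.39, 2.39, 3.01, 3.14, 3.14, 3.14].

## Interface

Orientations are given as a rotation vector (axis times angle).
In Python, from station import r gives the robot as it stands. The module is installed in compiled form; this text tells all that it offers.
- The arm moves only by the shell command python3 -m jog 'ROWS' [OPENING] [FORCE]. ROWS is JSON, a list that holds one entry, the list of rows, each a list of 4 numbers: the shift along the tool's x, y, z in units of 100 mm (1.0 is 100 mm), then the turn about the tool's z in units of 0.5 rad (1.0 is 0.5 rad). In form: [[[tx, ty, tz, spin], ...]]. A call has 1 to 8 rows; each row is the pose to reach, as a shift and turn from the pose measured when the call began, along the tool's axes at that moment; what a row does not reach only later rows make up. A row lasts 1/12 s, in which the tool goes at most 41.7 mm and 7.16 degrees, less where a joint would pass 70% of its speed; a pose out of reach is approached as far as the arm can. A call with a number of a shift or a turn outside -1 to 1 is refused whole. A call with a gripper value outside its range is refused whole. OPENING is the closure, from 0 (fully open) to 1 (shut), set as the call begins (- or left out, the last holds). The fingers move at their own pace and stop on an object; FORCE is the grip in N (left out, the last holds). Time passes only in rows, so rows that repeat a pose let the fingers close. It gives the time, the measured TCP pose, the force and the opening at its end, in the units of the state.
- r.sense(): the state, without advancing time (a new reading comes with each control period).
- r.snapshot(name): name is "side" or "top" or "wrist"; returns (picture, depth): 480x640x3 uint8, blue, green, red; 480x640 float32, m along the optical axis (not along the pixel's ray), 0 where there is no reading.
- r.camera_model(name): a dict with "intrinsics" (3x3 intrinsics, pixels), "rvec" (rotation vector, rad) and "tvec" (3), from world to camera coordinates, as OpenCV has them. Camera axes: x right, y down, z forward; pixel columns grow to the right and rows downward; lengths in m; the calibration is good to about 2 mm. A picture is of the moment at which its call begins: read the wrist's pose just before it. camera_model takes no time and is no camera call; for the wrist camera it gives the pose at the moment of the call.
- r.job_done(): hands the job in, once; it reports no verdict.
Trained networks look in the newest picture that a camera, given by its name, has taken for a name from the list of things; names that differ only in an ending like _2 or _b are one class to them, and where a whole thing is asked for, a point or a joint stands for the part that bears it (a point fixed in the world has none). Each returns a list of dicts, best first, with "score" (0 to 1); they miss things now and then, are a little off and sometimes report something else, mostly with a low value. They report only what shows in the picture. A call takes as long as a camera call. They do not tell look-alikes from the thing itself.
- r.spot_in(label, camera): "centre" ([row, column] in pixels, amid what is visible of it).
- r.cut_out(label, camera): "pixels" (480x640 bool, what is visible of it) and "centre" ([row, column] in pixels, amid what is visible of it).
- r.mark_of(label, camera): "centre" ([row, column] in pixels: a listed point, or the origin of a listed thing).
The state is a dict: "clock": time; "q": joint angles; "joint_velocities": joint speeds; "joint_torque": joint torques, N m; "eef_pos": TCP position; "eef_rot": TCP orientation; "contact_force": force on the tool from outside, world axes, zero at the start; "torque": the same for the moment, N m; "opening": finger opening in m.
Only numpy, scipy, OpenCV 4.12 (cv2) and the standard library are available. Lean on these libraries where they do the work, as an engineer would, in place of code of your own. Each camera call takes 0.05 s, during which the arm holds its last target. There are 200 camera calls.

## Task

Get the ceramic jars ready for a drive in the camper van: stand each one upright in a bay of its own in the wooden crate, against the upright far wall, and push a wooden wedge from the holder firmly down between the jar and the crate's sloped panel, upright face to the jar, until the jar is jammed tight. The lids are standing proud: press every one firmly down until it is fully home. A spare wedge may stay in the holder.

Things in the scene. Friction and masses are not known exactly. Their poses are not given: they have to be found in the camera images.
- jar1: round white ceramic jar, 56 mm diameter, body 85 mm tall, 0.2 to 0.36 kg with a heavy foot, standing upright; origin at the centre of its underside, z up its axis. It may be absent. Hold it by its straight ceramic side, not by the lid
- jar1_lid (a joint): how far the lid of jar1 still stands out of the jar, m: 0 = pushed fully home, 0.012 = the most. The lid is a wooden disc 46 mm across and 10 mm thick with a rubber seal; it slides in the mouth with 7 N of friction and stays where it is left: press it down with 10 to 20 N
- jar1_top (a point): centre of the upper face of that lid (95 mm above the jar's underside when fully home)
- jar2: round white ceramic jar, 56 mm diameter, body 85 mm tall, 0.2 to 0.36 kg with a heavy foot, standing upright; origin at the centre of its underside, z up its axis. It may be absent. Hold it by its straight ceramic side, not by the lid
- jar2_lid (a joint): how far the lid of jar2 still stands out of the jar, m: 0 = pushed fully home, 0.012 = the most. The lid is a wooden disc 46 mm across and 10 mm thick with a rubber seal; it slides in the mouth with 7 N of friction and stays where it is left: press it down with 10 to 20 N
- jar2_top (a point): centre of the upper face of that lid (95 mm above the jar's underside when fully home)
- jar3: round white ceramic jar, 56 mm diameter, body 85 mm tall, 0.2 to 0.36 kg with a heavy foot, standing upright; origin at the centre of its underside, z up its axis. It may be absent. Hold it by its straight ceramic side, not by the lid
- jar3_lid (a joint): how far the lid of jar3 still stands out of the jar, m: 0 = pushed fully home, 0.012 = the most. The lid is a wooden disc 46 mm across and 10 mm thick with a rubber seal; it slides in the mouth with 7 N of friction and stays where it is left: press it down with 10 to 20 N
- jar3_top (a point): centre of the upper face of that lid (95 mm above the jar's underside when fully home)
- wedge1: wooden wedge 106 mm tall, 40 mm broad (its y), stored foot down. Origin: centre of its foot (8 mm thick). Face x = +4 mm is upright all the way and goes against the jar; the other side slopes out 1 in 4 from x = -4 mm at the foot to -19 mm at 60 mm height; above, the head has parallel sides, 23 mm thick (x -19 to +4 mm); grip it across its 40 mm breadth. About 60 g
- bay1 (a point): bay 1 (at the +y end of the crate): point on its floor, 6 mm above the worktop, where the centre of a jar's underside comes when the jar stands against the far wall. Axes as the crate's. Bay 64 mm wide along y; far wall upright, 28 mm off at +x; at -x the sloped near panel's inner face, 33.5 mm off at the floor, 44 mm off at its upper edge
- wedge2: wooden wedge 106 mm tall, 40 mm broad (its y), stored foot down. Origin: centre of its foot (8 mm thick). Face x = +4 mm is upright all the way and goes against the jar; the other side slopes out 1 in 4 from x = -4 mm at the foot to -19 mm at 60 mm height; above, the head has parallel sides, 23 mm thick (x -19 to +4 mm); grip it across its 40 mm breadth. About 60 g
- bay2 (a point): bay 2 (the middle one of the crate): point on its floor, 6 mm above the worktop, where the centre of a jar's underside comes when the jar stands against the far wall. Axes as the crate's. Bay 64 mm wide along y; far wall upright, 28 mm off at +x; at -x the sloped near panel's inner face, 33.5 mm off at the floor, 44 mm off at its upper edge
- wedge3: wooden wedge 106 mm tall, 40 mm broad (its y), stored foot down. Origin: centre of its foot (8 mm thick). Face x = +4 mm is upright all the way and goes against the jar; the other side slopes out 1 in 4 from x = -4 mm at the foot to -19 mm at 60 mm height; above, the head has parallel sides, 23 mm thick (x -19 to +4 mm); grip it across its 40 mm breadth. About 60 g
- bay3 (a point): bay 3 (at the -y end of the crate): point on its floor, 6 mm above the worktop, where the centre of a jar's underside comes when the jar stands against the far wall. Axes as the crate's. Bay 64 mm wide along y; far wall upright, 28 mm off at +x; at -x the sloped near panel's inner face, 33.5 mm off at the floor, 44 mm off at its upper edge
- crate: low wooden crate, fixed, 97 x 236 mm; walls 42 mm high above a 6 mm floor; three bays 78 mm apart along its y; origin: centre of underside, +x points to the far wall. With a jar against the far wall, a wedge (its x along crate +x) jams with its origin 32 mm from the bay point at -x and 10 mm above the bay floor; the opening for it between jar and panel is 16 mm at the walls' top
- holder: fixed wooden block 64 x 166 x 36 mm that holds three wedges upright (leaning up to 3 degrees) in a row along its y, in pockets 30 mm deep and 56 mm apart; origin: centre of its underside; the wedges' upright faces look along its +y, their breadth lies along its x
Mind the look-alikes: they are no part of the job. What is shaped like the wedge2 but yellow is not meant.

How it is judged:
By the outcome, as a careful person would: the job done as asked, in the order asked, and still so for the second after the job is handed in, with the robot touching nothing.
Of jar1, jar2, jar3 only 2 to 3 are there at a start; the rules pass over those that are not, and their reading is None.
At some moment in a run one of jar1, jar2, jar3 may be knocked a few centimetres aside while the robot is not near it.
It also fails if it takes over 210 s, if anything falls off the work surface, if the arm or the gripper's body presses on something with over 40 N, if the wrist force passes 120 N, or if a joint passes its speed limit or range.

## Working session

There is one attempt and no reset: what is moved stays moved. The work goes in short steps, Python scripts to look and compute and a shell command to move; the robot and the scene stay as the last step left them, time stands still between calls to the robot, and variables do not carry over. Pictures are saved under pics/ and viewed, about 12 in all and at most 16, crops included, and the job is handed in when it is done.

```bash
mkdir -p pics; cat > h.py <<'E'
import numpy as np, cv2
from station import r
from scipy.spatial.transform import Rotation as R
def cam(n):
    m=r.camera_model(n); K=np.array(m["intrinsics"]); Rm=cv2.Rodrigues(np.array(m["rvec"],float))[0]; t=np.array(m["tvec"],float).ravel(); return K,Rm,t
def cloud(n,d,c=None):
    K,Rm,t=c or cam(n); v,u=np.mgrid[0:480,0:640]
    p=np.stack([(u-K[0,2])/K[0,0]*d,(v-K[1,2])/K[1,1]*d,d],-1)
    return (p-t)@Rm
def ray_z(c,rc,z):
    K,Rm,t=c; d=Rm.T@np.linalg.solve(K,[rc[1],rc[0],1]); o=-Rm.T@t
    return o+d*(z-o[2])/d[2]
def proj(c,P):
    K,Rm,t=c; q=K@(Rm@np.asarray(P,float)+t); return q[:2]/q[2]
def st():
    s=r.sense(); M=R.from_rotvec(s["eef_rot"]).as_matrix(); return s,np.array(s["eef_pos"]),M
E
cat > a.py <<'E'
from h import *
s,p,M=st(); print(s["clock"],p,M.round(3).tolist(),s["opening"],r.pinch_z)
for n in("top","side"):
    im,d=r.snapshot(n); cv2.imwrite(f"pics/{n}0.png",im); c=cam(n); np.savez(f"{n}0.npz",im=im,d=d); P=cloud(n,d)
    print(n,"cam at",(-c[1].T@c[2]).round(3))
    for l in("jar1","wedge1","crate","holder"):
        for x in r.cut_out(l,n)[:7]:
            m=x["pixels"]&(d>0); q=P[m]
            if len(q): 
                col=im[m].mean(0).round()
                print(l,round(x["score"],2),np.round(x["centre"]),"n",m.sum(),"med",np.median(q,0).round(3),"lo",np.percentile(q,3,axis=0).round(3),"hi",np.percentile(q,97,axis=0).round(3),col)
E
python3 a.py
```

```text
0.0 [ 0.25253237 -0.54374828  0.30301097] [[0.421, -0.907, -0.001], [-0.907, -0.421, 0.002], [-0.002, 0.0, -1.0]] 0.08559389958953513 0.0539
top cam at [0.27  0.011 1.117]
jar1 0.93 [199. 190.] n 731 med [0.572 0.318 0.086] lo [0.554 0.301 0.008] hi [0.6   0.346 0.107] [ 77.  95. 105.]
jar1 0.89 [251. 174.] n 724 med [0.442 0.351 0.087] lo [0.42  0.335 0.01 ] hi [0.467 0.382 0.105] [ 79.  99. 109.]
jar1 0.74 [257. 234.] n 651 med [0.434 0.214 0.1  ] lo [0.413 0.194 0.009] hi [0.461 0.242 0.107] [ 86. 109. 121.]
wedge1 0.93 [240. 468.] n 457 med [ 0.455 -0.307  0.096] lo [ 0.438 -0.328  0.029] hi [ 0.477 -0.301  0.114] [54. 82. 98.]
wedge1 0.79 [305. 490.] n 859 med [ 0.323 -0.374  0.019] lo [ 0.281 -0.416  0.007] hi [ 0.363 -0.337  0.026] [  4. 152. 150.]
wedge1 0.6 [247. 416.] n 387 med [ 0.44  -0.198  0.106] lo [ 0.424 -0.216  0.03 ] hi [ 0.462 -0.19   0.114] [ 56.  88. 105.]
wedge1 0.56 [248. 442.] n 427 med [ 0.448 -0.253  0.099] lo [ 0.43  -0.274  0.033] hi [ 0.469 -0.246  0.114] [ 54.  84. 102.]
crate 0.87 [208. 321.] n 3743 med [0.571 0.013 0.008] lo [ 0.523 -0.098  0.002] hi 
[... 470 characters left out ...]
 [ 0.323 -0.367  0.015] lo [ 0.282 -0.409  0.   ] hi [ 0.368 -0.332  0.024] [ 68. 176. 178.]
wedge1 0.58 [188. 366.] n 191 med [ 0.446 -0.251  0.101] lo [ 0.434 -0.27   0.041] hi [ 0.473 -0.245  0.113] [ 89. 112. 131.]
wedge1 0.22 [347. 270.] n 1276 med [0.44 0.38 0.07] lo [0.423 0.347 0.003] hi [0.47  0.391 0.103] [113. 123. 132.]
crate 0.74 [253. 286.] n 2568 med [0.572 0.047 0.028] lo [ 0.525 -0.099  0.001] hi [0.612 0.133 0.048] [ 61.  77. 101.]
holder 0.92 [219. 363.] n 565 med [ 0.433 -0.184  0.029] lo [ 0.414 -0.329 -0.001] hi [ 0.475 -0.166  0.038] [ 68.  86. 110.]
holder 0.47 [253. 285.] n 2549 med [0.572 0.043 0.028] lo [ 0.525 -0.099  0.001] hi [0.612 0.133 0.048] [ 60.  77. 100.]
```

```bash
cat > b.py <<'E'
from h import *
z=np.load("top0.npz"); im,d=z["im"],z["d"]; P=cloud("top",d); c=cam("top")
cv2.imwrite("pics/topz.png",cv2.resize(im[130:360,130:530],(800,460)))
def blob(lo,hi,z0,z1,n):
    m=((P>lo+[z0])&(P<hi+[z1])).all(-1)&(d>0); q=P[m]
    (cx,cy),wh,a=cv2.minAreaRect((q[:,:2]*1000).astype(np.float32)); print(n,len(q),"rect",round(cx,1),round(cy,1),np.round(wh,1),round(a,1),"mean",(q.mean(0)*1000).round(1),"zmax",q[:,2].max().round(4)); return q
for i,(x,y) in enumerate([(.575,.316),(.442,.35),(.434,.213)]):
    blob([x-.05,y-.05],[x+.05,y+.05],.09,.13,f"lid{i}")
    blob([x-.05,y-.05],[x+.05,y+.05],.075,.09,f"rim{i}")
for i,(x,y) in enumerate([(.45,-.307),(.448,-.252),(.44,-.197)]):
    blob([x-.04,y-.027],[x+.04,y+.027],.09,.13,f"wedge{i}")
blob([.40,-.35],[.50,-.15],.032,.045,"holder top")
blob([.48,-.13],[.66,.16],.04,.055,"crate top")
blob([.48,-.13],[.66,.16],.002,.055,"crate all")
for l in("bay1","bay2","bay3","crate","holder","wedge1","wedge2","wedge3"):
    for n in("top","side"):
      zz=.006 if "bay" in l else 0 
      if "wedge" in l: zz=.006
      print(l,n,[(round(x["score"],2),(ray_z(cam(n),x["centre"],zz)*1000).round(1)[:2].tolist()) for x in r.mark_of(l,n)[:3]])
E
python3 b.py
```

```text
lid0 322 rect 580.6 327.4 [44.1 44.7] 0.7 mean [580.  326.8 103.5] zmax 0.1094
rim0 159 rect 576.5 323.1 [41.8 54. ] 42.2 mean [571.1 317.3  83.7] zmax 0.089
lid1 343 rect 446.6 362.3 [43.7 45.3] 20.6 mean [446.4 361.4 102. ] zmax 0.107
rim1 156 rect 443.6 355.9 [41.6 55.1] 59.3 mean [439.6 349.6  83.7] zmax 0.0889
lid2 340 rect 440.0 221.5 [45.1 44. ] 63.3 mean [439.8 221.  104.2] zmax 0.1094
rim2 150 rect 438.5 218.8 [47.7 54.3] 55.0 mean [432.9 211.9  83.6] zmax 0.0886
wedge0 255 rect 458.5 -316.7 [41.1 25.4] 7.8 mean [ 456.9 -314.2  108.1] zmax 0.1161
wedge1 243 rect 451.0 -261.6 [40.1 24.9] 6.6 mean [ 449.9 -259.   108.4] zmax 0.1161
wedge2 239 rect 444.0 -205.6 [40.  25.2] 6.9 mean [ 442.9 -204.1  108.7] zmax 0.1154
holder top 875 rect 450.2 -253.2 [ 64.7 166.4] 7.1 mean [ 441.9 -243.    36.1] zmax 0.045
crate top 1229 rect 566.1 12.9 [ 88.5 236.1] 2.9 mean [567.3  12.5  46. ] zmax 0.0523
crate all 4218 rect 570.2 15.0 [179.4 289.9] 0.1 mean [569.3  14.7  18.9] zmax 0.0523
bay1 top [(0.65, [572.3, -58.1]), (0.56, [560.2, 94.3])]
bay1 side [(0.94, [587.1, -64.2]), (0.91, [566.5,
[... 277 characters left out ...]
20.1]), (0.84, [577.9, 89.4])]
crate top [(0.57, [567.2, 10.7])]
crate side [(0.72, [558.5, 31.6])]
holder top [(0.85, [445.0, -259.7]), (0.36, [586.8, 330.8])]
holder side []
wedge1 top [(0.74, [443.4, -186.3]), (0.72, [460.0, -315.2]), (0.62, [452.5, -251.3])]
wedge1 side [(0.96, [286.4, -338.8]), (0.63, [460.2, -249.1]), (0.56, [435.7, -189.3])]
wedge2 top [(0.74, [443.4, -186.3]), (0.72, [460.0, -315.2]), (0.62, [452.5, -251.3])]
wedge2 side [(0.96, [286.4, -338.8]), (0.63, [460.2, -249.1]), (0.56, [435.7, -189.3])]
wedge3 top [(0.74, [443.4, -186.3]), (0.72, [460.0, -315.2]), (0.62, [452.5, -251.3])]
wedge3 side [(0.96, [286.4, -338.8]), (0.63, [460.2, -249.1]), (0.56, [435.7, -189.3])]
```

View pics/topz.png

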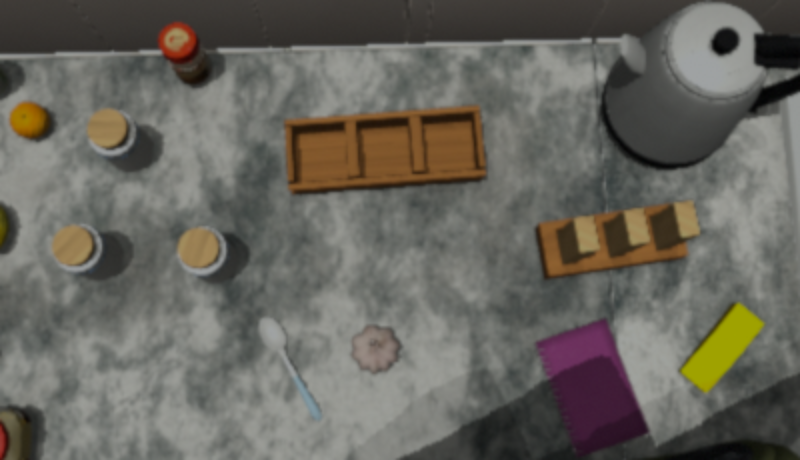

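View pics/side0.png

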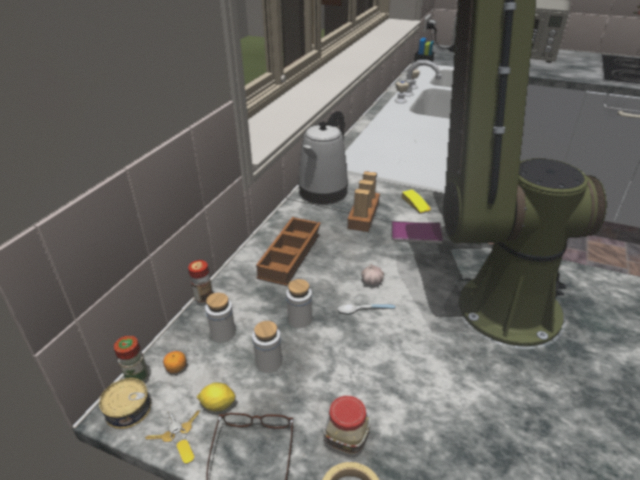

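```bash
cat > c.py <<'E'
from h import *
for n in("top","side"):
    z=np.load(n+"0.npz"); d=z["d"]; P=cloud(n,d)
    a=np.radians(2.9); ex=np.array([np.cos(a),np.sin(a)]); ey=np.array([-ex[1],ex[0]])
    q=P-np.array([.5661,.0129,0]); u=q[...,:2]@ex*1000; v=q[...,:2]@ey*1000; zz=P[...,2]*1000
    m=(d>0)&(abs(u)<65)&(abs(v)<130)&(zz>42)&(zz<54)
    print(n,"top z",np.median(zz[m]))
    print(" v ranges mid walls u hist:",[ (int(b),int(h)) for h,b in zip(*np.histogram(u[m&(abs(abs(v)-39)>12)&(abs(v)<105)],bins=np.arange(-60,62,2.)))if h])
    print(" v hist",[ (int(b),int(h)) for h,b in zip(*np.histogram(v[m&(abs(u)<25)],bins=np.arange(-130,132,2.)))if h])
    k=(d>0)&(P[...,0]>.45)&(P[...,0]<.75)&(P[...,1]<-.2)&(zz>120)&(P[...,1]>-.55)
    if k.any(): print(" kettle lo/hi",P[k].min(0).round(3),P[k].max(0).round(3))
    w=(d>0)&(abs(P[...,1])<.2)&(P[...,0]>.6)&(zz>80); print(" wall x",np.percentile(P[w][:,0],[1,50]).round(3) if w.any() else None)
E
python3 c.py
```

```text
top top z 46.14397424703621
 v ranges mid walls u hist: [(-46, 2), (-44, 55), (-42, 59), (-40, 58), (-38, 41), (-36, 6), (32, 2), (34, 49), (36, 70), (38, 50), (40, 48), (42, 32), (44, 1)]
 v hist [(-118, 15), (-116, 12), (-114, 16), (-112, 15), (-110, 5), (-46, 11), (-44, 15), (-42, 18), (-40, 15), (-38, 19), (-36, 15), (-34, 17), (-32, 2), (32, 17), (34, 17), (36, 19), (38, 13), (40, 15), (42, 17), (44, 17), (46, 1), (110, 17), (112, 15), (114, 16), (116, 15), (118, 1)]
 kettle lo/hi [ 0.544 -0.55   0.12 ] [ 0.75  -0.2    0.246]
 wall x [0.692 0.718]
side top z 45.16341304821082
 v ranges mid walls u hist: [(-42, 13), (-40, 34), (-38, 35), (-36, 27), (-34, 14), (-32, 5), (2, 1), (6, 1), (36, 4), (38, 37), (40, 28), (42, 29), (44, 25), (46, 10), (48, 1)]
 v hist [(-120, 1), (-118, 3), (-116, 5), (-114, 8), (-112, 7), (-110, 7), (-108, 6), (-106, 1), (-46, 5), (-44, 4), (-42, 4), (-40, 8), (-38, 8), (-36, 9), (-34, 9), (-32, 12), (-30, 2), (-28, 1), (32, 2), (34, 7), (36, 8), (38, 7), (40, 15), (42, 5), (44, 8), (46, 12), (48, 6), (50, 4), (108, 1), (110, 5), (112, 6), (114, 11), (116, 14), (118, 13), (120, 2)]
 kettle lo/hi [ 0.548 -0.55   0.12 ] [ 0.75  -0.2    0.245]
 wall x [0.699 0.717]
```

```bash
cat > plan.py <<'E'
# python3 plan.py 'x y z ang; x y z ang; ...'  (mm, deg, TCP, tool pointing down; ang may run past 180)
import sys; from h import *
def plan(wps):
    s,p,M=st(); p=p*1000; q=np.array(s["q"]); ang=np.degrees(q[0]-q[5])+90
    print("at",p.round(1),"ang",round(np.degrees(np.arctan2(M[1,0],M[0,0])),1),round(ang,1),"t",round(s["clock"],1))
    for w in wps:
        t=np.array(w[:3]); a1=w[3]; D=t-p; n=1
        while True:
            ok=True; out=[]; a=ang
            for i in range(n):
                c,sn=np.cos(np.radians(a)),np.sin(np.radians(a)); d=D/n
                v=np.array([d[0]*c+d[1]*sn, d[0]*sn-d[1]*c, -d[2]])/100; sp=-np.radians((a1-ang)/n)/.5
                ok&=abs(v).max()<=1 and abs(sp)<=1; out.append((v,sp)); a+=(a1-ang)/n
            if ok: break
            n+=1
        rows=int(np.ceil(max(np.linalg.norm(D)/n/41,abs(a1-ang)/n/7.1,1)))
        for v,sp in out: print("  [%.2f,%.2f,%.2f,%.2f] x%d"%(*v,sp,rows))
        print("   ->",w); p,ang=t,a1
if __name__=="__main__": plan([[float(k) for k in w.split()] for w in sys.argv[1].split(";")])
E
python3 plan.py '480 -150 270 20; 440 221 260 92.9; 440 221 200 92.9'
```

```text
at [ 252.7 -544.2  303.9] ang -65.1 -65.1 t 1.3
  [-0.52,-0.74,0.07,-0.59] x3
  [-0.28,-0.86,0.07,-0.59] x3
  [-0.02,-0.91,0.07,-0.59] x3
  [0.25,-0.88,0.07,-0.59] x3
  [0.49,-0.76,0.07,-0.59] x3
   -> [480.0, -150.0, 270.0, 20.0]
  [0.22,-0.91,0.03,-0.64] x3
  [0.50,-0.79,0.03,-0.64] x3
  [0.72,-0.60,0.03,-0.64] x3
  [0.87,-0.34,0.03,-0.64] x3
   -> [440.0, 221.0, 260.0, 92.9]
  [0.00,0.00,0.60,-0.00] x2
   -> [440.0, 221.0, 200.0, 92.9]
```

```bash
python3 -m jog '[[[-0.52,-0.74,0.07,-0.59],[-0.52,-0.74,0.07,-0.59],[-0.52,-0.74,0.07,-0.59]]]' 0 40
python3 -m jog '[[[-0.28,-0.86,0.07,-0.59],[-0.28,-0.86,0.07,-0.59],[-0.28,-0.86,0.07,-0.59]]]'
python3 -m jog '[[[-0.02,-0.91,0.07,-0.59],[-0.02,-0.91,0.07,-0.59],[-0.02,-0.91,0.07,-0.59]]]'
python3 plan.py '480 -150 270 20; 440 221 260 92.9; 440 221 200 92.9'
```

```text
clock: 1.55
eef_pos: [0.2994, -0.4616, 0.2963]
eef_rot: [-2.87, 1.269, 0.002]
contact_force: [0.1, 0.5, -0.4]
opening: 0.0857
clock: 1.8
eef_pos: [0.3455, -0.3789, 0.2892]
eef_rot: [-3.026, 0.82, 0.001]
contact_force: [-0.7, -0.5, -0.2]
opening: 0.0853
clock: 2.05
eef_pos: [0.391, -0.2954, 0.2825]
eef_rot: [-3.113, 0.353, -0.001]
contact_force: [-0.8, -0.5, 0.1]
opening: 0.0852
at [ 391.  -295.4  282.5] ang -12.9 -12.9 t 2.0
  [0.27,-0.81,0.06,-0.57] x3
  [0.49,-0.70,0.06,-0.57] x3
   -> [480.0, -150.0, 270.0, 20.0]
  [0.22,-0.91,0.03,-0.64] x3
  [0.50,-0.79,0.03,-0.64] x3
  [0.72,-0.60,0.03,-0.64] x3
  [0.87,-0.34,0.03,-0.64] x3
   -> [440.0, 221.0, 260.0, 92.9]
  [0.00,0.00,0.60,-0.00] x2
   -> [440.0, 221.0, 200.0, 92.9]
```

```bash
python3 -m jog '[[[0.27,-0.81,0.06,-0.57],[0.27,-0.81,0.06,-0.57],[0.27,-0.81,0.06,-0.57]]]' >/dev/null
python3 -m jog '[[[0.49,-0.70,0.06,-0.57],[0.49,-0.70,0.06,-0.57],[0.49,-0.70,0.06,-0.57]]]' >/dev/null
python3 -m jog '[[[0.22,-0.91,0.03,-0.64],[0.22,-0.91,0.03,-0.64],[0.22,-0.91,0.03,-0.64]]]' >/dev/null
python3 -m jog '[[[0.50,-0.79,0.03,-0.64],[0.50,-0.79,0.03,-0.64],[0.50,-0.79,0.03,-0.64]]]' >/dev/null
python3 -m jog '[[[0.72,-0.60,0.03,-0.64],[0.72,-0.60,0.03,-0.64],[0.72,-0.60,0.03,-0.64]]]' >/dev/null
python3 -m jog '[[[0.87,-0.34,0.03,-0.64],[0.87,-0.34,0.03,-0.64],[0.87,-0.34,0.03,-0.64],[0.87,-0.34,0.03,-0.64]]]'
cat > see.py <<'E'
# see.py camera [save] : lids (z 94..125) as blobs in world mm
import sys; from h import *
n=sys.argv[1]; c=cam(n); im,d=r.snapshot(n); P=cloud(n,d,c)*1000
if len(sys.argv)>2: cv2.imwrite("pics/%s.png"%sys.argv[2],im)
np.savez("last_%s.npz"%n,im=im,d=d,P=P)
m=((d>0)&(P[...,2]>92)&(P[...,2]<130)&(P[...,0]>350)&(P[...,0]<640)&(P[...,1]>-380)&(P[...,1]<450)).astype(np.uint8)
k,lab,stt,_=cv2.connectedComponentsWithStats(m)
for i in range(1,k):
    if stt[i,4]<80: continue
    q=P[lab==i]; (cx,cy),wh,a=cv2.minAreaRect(q[:,:2].astype(np.float32)); print("n",len(q),"rect",round(cx,1),round(cy,1),np.round(wh,1),round(a,1),"z",np.median(q[:,2]).round(1),"px",stt[i,:4])
E
python3 see.py wrist w1; python3 see.py top
python3 plan.py '440 221 119 92.9'
```

```text
clock: 3.63
eef_pos: [0.4288, 0.2445, 0.2661]
eef_rot: [-2.091, -2.329, -0.029]
contact_force: [0.1, 0.5, -0.1]
opening: 0.0856
n 4193 rect 441.4 221.9 [44.9 45.2] 57.3 z 104.6 px [236 218  74  73]
n 3899 rect 448.1 362.1 [46.1 45.1] 17.3 z 102.3 px [452 249  75  68]
n 2307 rect 577.3 329.7 [46.1 36.5] 69.7 z 103.5 px [371 412  62  55]
n 529 rect 577.2 -304.7 [140.5  55.4] 56.1 z 111.4 px [439 162  61  42]
n 258 rect 584.0 324.2 [46.9 35.1] 44.1 z 103.7 px [175 184  20  20]
n 248 rect 458.3 -316.6 [40.8 25.8] 8.9 z 110.4 px [464 230  17  20]
n 236 rect 450.8 -261.2 [40.1 24.3] 7.2 z 110.6 px [439 234  16  20]
n 232 rect 444.0 -205.5 [40.1 24.3] 6.8 z 110.6 px [415 237  15  20]
n 211 rect 431.9 220.8 [28.1 45.4] 4.3 z 104.2 px [219 250  21  14]
at [429.1 241.6 265.9] ang 95.8 95.7 t 3.7
  [-0.11,0.04,0.73,0.05] x2
  [-0.11,0.05,0.73,0.05] x2
   -> [440.0, 221.0, 119.0, 92.9]
```

View pics/w1.png

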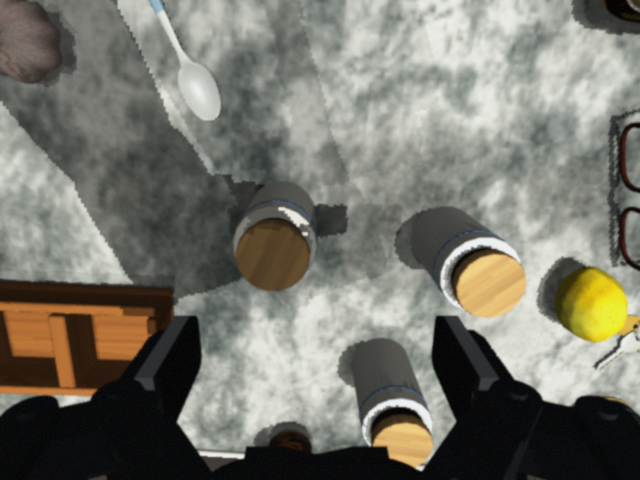

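```bash
python3 -m jog '[[[-0.22,0.09,0.50,0.10],[-0.22,0.09,0.50,0.10],[-0.22,0.09,0.50,0.10]]]'
python3 plan.py '441.2 222 120 92.9'
```

```text
clock: 3.98
eef_pos: [0.439, 0.2184, 0.2126]
eef_rot: [-2.162, -2.263, -0.017]
contact_force: [0.1, -1.4, 0.4]
opening: 0.0851
at [439.  218.4 212.6] ang 92.6 92.6 t 4.0
  [0.04,0.02,0.93,-0.01] x3
   -> [441.2, 222.0, 120.0, 92.9]
```

```bash
python3 -m jog '[[[0.04,0.02,0.20,-0.01],[0.04,0.02,0.50,-0.01],[0.04,0.02,0.75,-0.01],[0.04,0.02,0.93,-0.01],[0.04,0.02,0.93,-0.01]]]'
python3 -m jog '[[[0,0,0,0],[0,0,0,0],[0,0,0,0],[0,0,0,0],[0,0,0,0],[0,0,0,0]]]' 1 50
python3 -m jog '[[[0,0,-0.3,0],[0,0,-0.3,0]]]'
python3 plan.py '571.5 -65 250 92.9;571.5 -65 134 92.9'
```

```text
clock: 4.4
eef_pos: [0.4391, 0.2222, 0.1174]
eef_rot: [-2.158, -2.265, -0.01]
contact_force: [-0.5, -0.0, -0.1]
opening: 0.0854
clock: 4.9
eef_pos: [0.4401, 0.2222, 0.1193]
eef_rot: [-2.16, -2.265, -0.012]
contact_force: [-0.7, -3.1, 6.9]
opening: 0.055
clock: 5.07
eef_pos: [0.4425, 0.2228, 0.1538]
eef_rot: [-2.162, -2.266, -0.022]
contact_force: [1.5, 0.6, -1.4]
opening: 0.0553
at [442.5 222.8 153.8] ang 92.7 92.7 t 5.1
  [-0.98,0.38,-0.32,-0.00] x3
  [-0.98,0.38,-0.32,-0.00] x3
  [-0.98,0.38,-0.32,-0.00] x3
   -> [571.5, -65.0, 250.0, 92.9]
  [0.00,0.00,0.58,-0.00] x2
  [0.00,0.00,0.58,-0.00] x2
   -> [571.5, -65.0, 134.0, 92.9]
```

```bash
python3 -m jog '[[[-0.98,0.38,-0.20,0],[-0.98,0.38,-0.20,0],[-0.98,0.38,-0.20,0]]]'>/dev/null
python3 -m jog '[[[-0.98,0.38,-0.20,0],[-0.98,0.38,-0.20,0],[-0.98,0.38,-0.20,0]]]'>/dev/null
python3 -m jog '[[[-0.98,0.38,0,0],[-0.98,0.38,0,0],[-0.98,0.38,0,0],[-0.98,0.38,0,0]]]'
python3 plan.py '574 -64.7 185 92.9;574 -64.7 140 92.9'
python3 see.py wrist w2; python3 see.py top
```

```text
clock: 5.9
eef_pos: [0.5757, -0.0757, 0.1939]
eef_rot: [2.176, 2.266, 0.027]
contact_force: [1.0, 1.0, -2.7]
opening: 0.0551
at [575.7 -75.7 193.9] ang 92.3 92.3 t 5.9
  [0.11,-0.01,0.09,-0.02] x1
   -> [574.0, -64.7, 185.0, 92.9]
  [0.00,0.00,0.45,-0.00] x2
   -> [574.0, -64.7, 140.0, 92.9]
n 3617 rect 559.3 -76.1 [17.3 51.4] 1.6 z 114.2 px [247 233 138  74]
n 318 rect 580.7 327.0 [45.2 44.3] 10.4 z 103.7 px [174 184  21  20]
n 264 rect 552.7 -330.0 [95.4 22. ] 85.8 z 113.4 px [456 189  42  16]
n 244 rect 458.1 -316.9 [40.  26.3] 5.5 z 110.4 px [464 230  17  20]
n 338 rect 447.4 361.7 [44.7 44.3] 48.4 z 102.1 px [156 242  21  21]
```

View pics/w2.png

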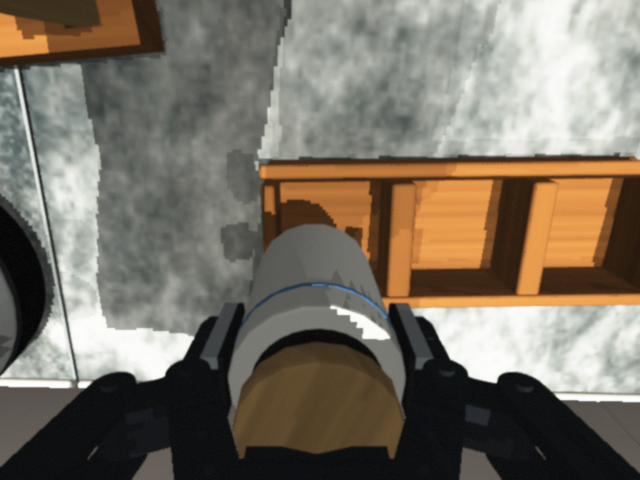

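```bash
cat > crate.py <<'E'
from h import *
z=np.load("last_wrist.npz"); P=z["P"]; d=z["d"]
a=np.radians(2.9); ex=np.array([np.cos(a),np.sin(a)]); ey=np.array([-ex[1],ex[0]])
q=P[...,:2]-np.array([573.6,13.3]); u=q@ex; v=q@ey; zz=P[...,2]
m=(d>0)&(u>-75)&(u<55)&(abs(v)<125)&(zz>40)&(zz<54); print("z",np.median(zz[m]),np.percentile(zz[m],[5,95]))
def hist(x,b): print([(int(e),int(h)) for h,e in zip(*np.histogram(x,bins=b)) if h>5])
hist(u[m&(v>-30)&(v<30)],np.arange(-75,55,1.)); hist(v[m&(u>-38)&(u<20)],np.arange(-125,125,1.))
mm=m&(u<-40)&(u>-60); print("near panel angle",np.degrees(np.polyfit(v[mm],u[mm],1)[0]))
f=(d>0)&(u>-30)&(u<0)&(abs(v)<25); print("floor z",np.median(zz[f]))
E
python3 crate.py
```

```text
z 46.32098953850338 [42.28205597 48.25687562]
[(-51, 42), (-50, 267), (-49, 222), (-48, 222), (-47, 210), (-46, 206), (-45, 211), (-44, 188), (-43, 110), (-42, 51), (-41, 8), (28, 179), (29, 509), (30, 193), (31, 149), (32, 159), (33, 143), (34, 142), (35, 116), (36, 66)]
[(-118, 90), (-117, 110), (-116, 110), (-115, 105), (-114, 100), (-113, 98), (-112, 93), (-111, 123), (-110, 17), (-47, 100), (-46, 264), (-45, 186), (-44, 171), (-43, 172), (-42, 167), (-41, 176), (-40, 163), (-39, 169), (-38, 181), (-37, 167), (-36, 168), (-35, 169), (-34, 151), (-33, 92), (31, 277), (32, 406), (33, 200), (34, 182), (35, 150), (36, 182), (37, 165), (38, 167), (39, 164), (40, 184), (41, 165), (42, 171), (43, 160), (44, 120), (45, 49)]
near panel angle -0.03495642102832784
floor z 6.025520889984946
```

```bash
python3 -m jog '[[[0.10,-0.01,0.05,-0.02],[0.10,-0.01,0.05,-0.02],[0.10,-0.01,0.05,-0.02]]]'
python3 plan.py '574 -65.3 150 92.9'
```

```text
clock: 6.25
eef_pos: [0.5712, -0.0601, 0.188]
eef_rot: [-2.155, -2.279, -0.026]
contact_force: [-0.4, 0.9, -2.2]
opening: 0.0553
at [571.2 -60.1 188. ] ang 93.2 93.2 t 6.2
  [-0.05,0.03,0.38,0.01] x1
   -> [574.0, -65.3, 150.0, 92.9]
```

```bash
python3 -m jog '[[[-0.05,0.03,0.05,0.01],[-0.05,0.03,0.05,0.01],[-0.05,0.03,0.05,0.01],[-0.05,0.03,0.05,0.01],[-0.05,0.03,0.05,0.01]]]'
python3 plan.py '574 -65.3 150 92.9'
```

```text
clock: 6.67
eef_pos: [0.5745, -0.0648, 0.183]
eef_rot: [-2.161, -2.273, -0.026]
contact_force: [-0.2, -0.4, -3.1]
opening: 0.0551
at [574.5 -64.8 183. ] ang 92.9 92.9 t 6.7
  [-0.00,-0.01,0.33,0.00] x1
   -> [574.0, -65.3, 150.0, 92.9]
```

```bash
python3 -m jog '[[[0,-0.01,0.2,0],[0,-0.01,0.4,0],[0,-0.01,0.45,0],[0,-0.01,0.50,0],[0,-0.01,0.53,0],[0,-0.01,0.55,0],[0,-0.01,0.55,0],[0,-0.01,0.55,0]]]'
```

```text
clock: 7.33
eef_pos: [0.572, -0.0651, 0.1289]
eef_rot: [-2.161, -2.272, -0.02]
contact_force: [-10.1, -4.0, 10.6]
opening: 0.0537
```

```bash
python3 -c "
from h import *
s,p,M=st(); print(M.round(3).tolist(),s['contact_force'])"
python3 -m jog '[[[0,-0.03,-0.02,0],[0,-0.03,-0.02,0],[0,-0.03,0.03,0],[0,-0.03,0.03,0],[0,-0.03,0.03,0]]]'
python3 -c "
from h import *
s,p,M=st(); print(M.round(3).tolist(),s['contact_force'])"
```

```text
[[-0.05, 0.999, 0.004], [0.999, 0.05, 0.013], [0.013, 0.005, -1.0]] [-10.10394464  -3.99052122  10.63732866]
clock: 7.75
eef_pos: [0.5688, -0.065, 0.1252]
eef_rot: [-2.161, -2.271, -0.02]
contact_force: [-0.0, -1.0, -1.9]
opening: 0.0543
[[-0.05, 0.999, 0.004], [0.999, 0.05, 0.014], [0.013, 0.004, -1.0]] [-0.04470538 -0.98439728 -1.91770053]
```

```bash
python3 -m jog '[[[0,0,0.02,0],[0,0,0.03,0],[0,0,0.03,0]]]'
python3 -m jog '[[[0,0.02,0,0],[0,0.03,0,0],[0,0.04,0,0],[0,0.05,0,0],[0,0.06,0,0]]]'
```

```text
clock: 8.0
eef_pos: [0.5686, -0.0649, 0.1217]
eef_rot: [-2.16, -2.271, -0.019]
contact_force: [-0.4, 0.0, -2.3]
opening: 0.0542
clock: 8.42
eef_pos: [0.5723, -0.0646, 0.1211]
eef_rot: [-2.158, -2.268, -0.013]
contact_force: [-10.1, -1.0, 3.4]
opening: 0.054
```

```bash
python3 -m jog '[[[0,0,0,0],[0,0,0,0],[0,0,0,0]]]' 0.25
python3 -m jog '[[[0,0,-0.5,0],[0,0,-0.8,0],[0,0,-0.8,0],[0,0,-0.8,0]]]' 0
python3 see.py wrist w3; python3 see.py top t3
```

```text
clock: 8.67
eef_pos: [0.5733, -0.0647, 0.1217]
eef_rot: [-2.159, -2.269, -0.016]
contact_force: [-0.2, 0.1, -0.3]
opening: 0.0638
clock: 9.0
eef_pos: [0.576, -0.066, 0.2052]
eef_rot: [-2.163, -2.274, -0.023]
contact_force: [-0.3, -0.4, -0.5]
opening: 0.0854
n 10431 rect 549.8 -65.8 [55.1 52.6] 49.1 z 107.1 px [257 165 119 116]
n 432 rect 576.7 -305.4 [140.3  54.6] 56.9 z 115.2 px [441 162  59  43]
n 320 rect 580.6 327.7 [44.  43.7] 61.8 z 103.5 px [174 184  21  20]
n 247 rect 458.1 -316.4 [40.7 24.7] 7.6 z 110.6 px [464 230  17  20]
n 341 rect 446.7 361.9 [45.  44.7] 69.1 z 102.2 px [156 242  22  21]
```

View pics/w3.png

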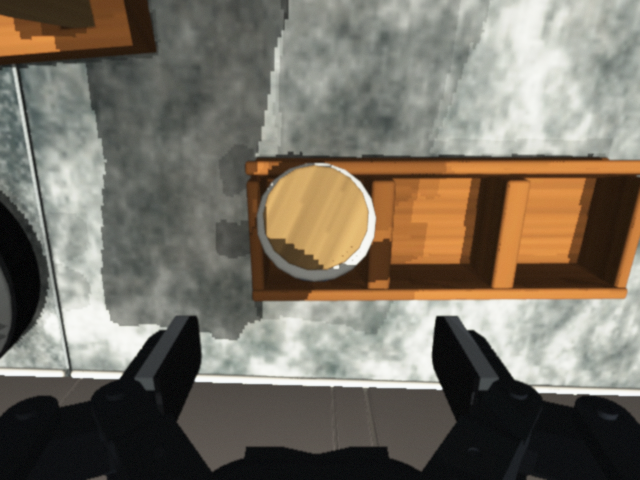

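```bash
cat > lid.py <<'E'
from h import *; import sys
x,y=float(sys.argv[1]),float(sys.argv[2]); n=sys.argv[3] if len(sys.argv)>3 else "wrist"
z=np.load("last_%s.npz"%n); P=z["P"]; d=z["d"]; im=z["im"].astype(int)
m=(d>0)&(abs(P[...,0]-x)<40)&(abs(P[...,1]-y)<40)&(P[...,2]>85)&(P[...,2]<125)
w=m&(im[...,2]-im[...,0]>35)
q=P[w]
for _ in range(3):
    c=q.mean(0); nrm=np.linalg.svd(q-c,full_matrices=False)[2][2]; nrm*=np.sign(nrm[2]); q=q[abs((q-c)@nrm)<3]
(cx,cy),r_=cv2.minEnclosingCircle(q[:,:2].astype(np.float32))
print("lid n",len(q),"centre",c.round(1),"encl",round(cx,1),round(cy,1),round(r_,1),"normal",nrm.round(3),"tilt",np.degrees(np.arccos(nrm[2])).round(1),"rms",np.std((q-c)@nrm).round(2),"z range",np.percentile(q[:,2],[2,98]).round(1))
E
python3 lid.py 550 -66
```

```text
lid n 8505 centre [542.3 -67.2 108.4] encl 542.8 -67.2 22.5 normal [-0.395 -0.039  0.918] tilt 23.4 rms 0.65 z range [100.2 116.2]
```

```bash
python3 - <<'E'
from h import *
s,p,M=st(); c=cam("wrist"); K,Rm,t=c
print("cam pos rel tcp (tool axes)",(M.T@(-Rm.T@t-p)*1000).round(1),"view dir world",Rm[2].round(3))
# w2: same orientation approx; shift scene so TCP matches
off=p-np.array([.5757,-.0757,.1939])
for tilt in (-20,-10,0,10,20):
    a=np.radians(tilt); ax=np.array([np.sin(a),0,np.cos(a)]); g=np.array([.577,-.0757,.1939-.055]) # pivot at pads
    foot=g-ax*.066; ed=np.array([np.cos(a),0,-np.sin(a)])
    print(tilt,"near foot edge px",proj(c,foot-ed*.028+off).round(),"lid front edge",proj(c,g+ax*.039-ed*.023+off).round())
E
```

```text
cam pos rel tcp (tool axes) [ -0.6 -81.1 -70.2] view dir world [ 0.318  0.029 -0.948]
-20 near foot edge px [314. 260.] lid front edge [323. 292.]
-10 near foot edge px [315. 239.] lid front edge [323. 322.]
0 near foot edge px [317. 218.] lid front edge [322. 354.]
10 near foot edge px [318. 199.] lid front edge [321. 387.]
20 near foot edge px [320. 181.] lid front edge [319. 418.]
```

```bash
python3 -m jog '[[[0,-0.86,0,0],[0,-0.86,0,0],[0,-0.86,0,0],[0,-0.86,0,0],[0,-0.86,0,0]]]' 1
python3 -m jog '[[[0,0,0.4,0],[0,0,0.62,0],[0,0,0.62,0],[0,0,0.62,0]]]'
python3 plan.py '520 -65 143 92.9'
```

```text
clock: 9.52
eef_pos: [0.4874, -0.07, 0.2011]
eef_rot: [-2.16, -2.27, -0.016]
contact_force: [-0.7, -0.1, 0.5]
opening: 0.0256
clock: 9.85
eef_pos: [0.4875, -0.069, 0.1382]
eef_rot: [-2.158, -2.268, -0.014]
contact_force: [-0.2, 0.1, 0.6]
opening: -0.0002
at [487.5 -69.  138.2] ang 92.9 92.9 t 9.8
  [0.02,0.33,-0.05,-0.00] x1
   -> [520.0, -65.0, 143.0, 92.9]
```

```bash
python3 -m jog '[[[0.02,0.15,0,0],[0.02,0.22,0,0],[0.02,0.27,0,0],[0.02,0.31,0,0],[0.02,0.35,0,0]]]'
python3 -m jog '[[[0,0.03,0,0],[0,0.06,0,0],[0,0.09,0,0],[0,0.11,0,0],[0,0.13,0,0],[0,0.13,0,0]]]'
python3 see.py wrist w4; python3 lid.py 570 -66
```

```text
clock: 10.27
eef_pos: [0.5176, -0.0655, 0.1386]
eef_rot: [-2.154, -2.263, -0.001]
contact_force: [-24.6, -2.1, 19.6]
opening: 0.0001
clock: 10.77
eef_pos: [0.5322, -0.065, 0.1394]
eef_rot: [-2.155, -2.265, -0.004]
contact_force: [0.6, -0.0, -0.2]
opening: 0.0
n 20517 rect 540.6 -65.1 [45.  87.1] 2.9 z 121.5 px [135 326 361 150]
lid n 329 centre [556.4 -59.9 105. ] encl 550.2 -47.4 22.5 normal [ 0.055 -0.409  0.911] tilt 24.4 rms 0.89 z range [101.5 120.9]
```

```bash
python3 -m jog '[[[0,0.03,0,0],[0,0.05,0,0],[0,0.07,0,0],[0,0.07,0,0]]]'
python3 -m jog '[[[0,-0.3,0,0],[0,-0.3,-0.5,0],[0,-0.3,-0.9,0],[0,-0.3,-0.9,0],[0,-0.3,-0.9,0]]]' 0
python3 see.py wrist w4; python3 lid.py 577 -66; python3 see.py top t4; python3 lid.py 577 -66 top
```

```text
clock: 11.15
eef_pos: [0.5393, -0.0646, 0.1391]
eef_rot: [-2.155, -2.265, -0.004]
contact_force: [0.1, 0.2, 0.4]
opening: -0.0002
clock: 11.57
eef_pos: [0.5125, -0.0676, 0.2331]
eef_rot: [-2.159, -2.269, -0.01]
contact_force: [0.2, -0.7, 0.4]
opening: 0.0605
n 5956 rect 445.2 -205.6 [40.1 25.3] 7.2 z 111.1 px [ 0 70 77 95]
n 4477 rect 578.0 -63.5 [45.4 45.3] 42.0 z 103.2 px [278 326  78  74]
n 134 rect 626.9 -258.9 [ 2.8 26.2] 82.7 z 93.6 px [  0 395   5  36]
lid n 4112 centre [576.8 -63.3 103.2] encl 578.2 -63.7 23.2 normal [-0.01  -0.002  1.   ] tilt 0.6 rms 0.69 z range [101.4 104.5]
n 515 rect 578.1 -305.9 [140.5  56.7] 57.0 z 113.4 px [439 162  62  43]
n 321 rect 580.4 327.3 [44.3 44.6] 44.1 z 103.3 px [174 184  21  20]
n 246 rect 458.1 -316.3 [40.6 24.7] 7.8 z 110.4 px [464 230  17  20]
n 343 rect 447.5 361.9 [44.7 44. ] 45.0 z 102.1 px [156 242  22  21]lid.py:8: RuntimeWarning: Mean of empty slice.
  c=q.mean(0); nrm=np.linalg.svd(q-c,full_matrices=False)[2][2]; nrm*=np.sign(nrm[2]); q=q[abs((q-c)@nrm)<3]
  ret = um.true_divide(
Traceback (most recent call last):
  File "lid.py", line 8, in <module>
    c=q.mean(0); nrm=np.linalg.svd(q-c,full_matrices=False)[2][2]; nrm*=np.sign(nrm[2]); q=q[abs((q-c)@nrm)<3]
                     ~~~~~~~~~~~~~~~~~~~~~~~~~~~~~~~~~~~~~~~~~^^^
IndexError: index 2 is out of bounds for axis 0 with size 0
```

```bash
python3 plan.py '580.6 327.5 225 92.9'
```

```text
at [510.7 -67.2 229.8] ang 92.9 92.9 t 11.7
  [0.98,0.22,0.01,-0.00] x3
  [0.98,0.22,0.01,-0.00] x3
  [0.98,0.22,0.01,-0.00] x3
  [0.98,0.22,0.01,-0.00] x3
   -> [580.6, 327.5, 225.0, 92.9]
```

```bash
python3 -m jog '[[[0.98,0.22,0,0],[0.98,0.22,0,0],[0.98,0.22,0,0]]]' 0 >/dev/null
python3 -m jog '[[[0.98,0.22,0,0],[0.98,0.22,0,0],[0.98,0.22,0,0]]]' >/dev/null
python3 -m jog '[[[0.98,0.22,0,0],[0.98,0.22,0,0],[0.98,0.22,0,0]]]' >/dev/null
python3 -m jog '[[[0.98,0.22,0,0],[0.98,0.22,0,0],[0.98,0.22,0,0],[0.98,0.22,0,0],[0.98,0.22,0,0]]]'
python3 see.py wrist; python3 plan.py '580.6 327.5 121 92.9'
```

```text
clock: 12.83
eef_pos: [0.5767, 0.3403, 0.2277]
eef_rot: [-2.141, -2.27, 0.001]
contact_force: [-0.1, -0.4, -0.2]
opening: 0.0856
n 4408 rect 461.1 363.1 [21.2 45.2] 3.3 z 102.5 px [329   0 105  55]
n 5690 rect 582.4 328.3 [45.1 45.4] 58.5 z 103.9 px [247 234  87  84]
at [576.8 339.1 228.1] ang 93.2 93.3 t 12.9
  [-0.06,0.02,0.54,0.01] x2
  [-0.06,0.02,0.54,0.01] x2
   -> [580.6, 327.5, 121.0, 92.9]
```

```bash
python3 -m jog '[[[-0.11,0.05,0.40,0.01],[-0.11,0.05,0.40,0.01],[-0.11,0.05,0.40,0.01],[-0.11,0.05,0.40,0.01]]]'
python3 plan.py '581.5 328 121 92.9'
```

```text
clock: 13.22
eef_pos: [0.5816, 0.3279, 0.1883]
eef_rot: [-2.15, -2.261, 0.002]
contact_force: [-0.1, -0.3, -0.6]
opening: 0.0853
at [581.6 327.9 188.3] ang 92.9 92.9 t 13.2
  [0.00,-0.00,0.67,-0.00] x2
   -> [581.5, 328.0, 121.0, 92.9]
```

```bash
python3 -m jog '[[[0,0,0.25,0],[0,0,0.45,0],[0,0,0.6,0],[0,0,0.67,0],[0,0,0.67,0],[0,0,0.67,0]]]'
python3 -m jog '[[[0,0,0,0],[0,0,0,0],[0,0,0,0],[0,0,0,0],[0,0,0,0],[0,0,0,0],[0,0,0,0]]]' 1 80
python3 -m jog '[[[0,0,-0.2,0],[0,0,-0.4,0],[0,0,-0.6,0],[0,0,-0.7,0],[0,0,-0.7,0]]]'
cat > hand.py <<'E'
# jar in hand: body axis from wrist cloud, tool along -z
import sys; from h import *
s,p,M=st(); c=cam("wrist"); im,d=r.snapshot("wrist"); P=cloud("wrist",d,c)*1000; p=p*1000
if len(sys.argv)>1: cv2.imwrite("pics/%s.png"%sys.argv[1],im)
L=(P-p)  # rel TCP, world axes
m=(d>0)&(abs(L[...,0])<50)&(abs(L[...,1])<45)&(L[...,2]<-15)&(L[...,2]>-135)
print("tcp",p.round(1))
pts=[]
for z in range(-125,-25,8):
    k=m&(abs(L[...,2]-z)<3)&(abs(L[...,1])<10)
    if k.sum()>10: x=np.percentile(L[k][:,0],10); pts.append((z,x)); 
print([(a,round(b,1)) for a,b in pts])
E
python3 hand.py w5; python3 plan.py '571 13 205 92.9'
```

```text
clock: 13.72
eef_pos: [0.5811, 0.3291, 0.1228]
eef_rot: [-2.15, -2.261, 0.0]
contact_force: [0.4, 1.0, 0.5]
opening: 0.0854
clock: 14.3
eef_pos: [0.5822, 0.3291, 0.125]
eef_rot: [-2.152, -2.262, -0.004]
contact_force: [-0.3, -2.8, 6.7]
opening: 0.0543
clock: 14.72
eef_pos: [0.5845, 0.3288, 0.1981]
eef_rot: [-2.153, -2.263, -0.011]
contact_force: [0.5, -0.5, -2.7]
opening: 0.054
tcp [584.5 328.8 198.1]
[(-125, np.float64(-26.2)), (-117, np.float64(-26.5)), (-109, np.float64(-26.5)), (-101, np.float64(-26.5)), (-93, np.float64(-26.6)), (-85, np.float64(-26.6)), (-77, np.float64(-26.6)), (-69, np.float64(-26.7)), (-61, np.float64(-26.7)), (-53, np.float64(-26.9)), (-45, np.float64(-26.7)), (-37, np.float64(-24.5)), (-29, np.float64(-21.8))]
at [583.8 328.5 196.2] ang 92.8 92.9 t 14.8
  [-0.79,-0.07,-0.02,-0.00] x2
  [-0.79,-0.07,-0.02,-0.00] x2
  [-0.79,-0.07,-0.02,-0.00] x2
  [-0.79,-0.07,-0.02,-0.00] x2
   -> [571.0, 13.0, 205.0, 92.9]
```

```bash
python3 -m jog '[[[-0.1,0,0,0],[-0.25,-0.02,0,0],[-0.45,-0.04,0,0],[-0.65,-0.06,0,0],[-0.82,-0.08,0,0]]]' >/dev/null
python3 -m jog '[[[-0.2,-0.02,0,0],[-0.4,-0.04,0,0],[-0.6,-0.05,0,0],[-0.8,-0.07,0,0]]]' >/dev/null
python3 -m jog '[[[-0.2,-0.02,0,0],[-0.4,-0.04,0,0],[-0.6,-0.05,0,0],[-0.8,-0.07,0,0]]]' 
python3 -m jog '[[[-0.2,-0.02,0,0],[-0.35,-0.04,0,0],[-0.45,-0.05,0,0],[-0.5,-0.05,0,0],[-0.5,-0.05,0,0]]]' 
python3 plan.py '569.2 12.5 200 92.9'
```

```text
clock: 15.85
eef_pos: [0.5705, 0.0782, 0.1892]
eef_rot: [-2.154, -2.258, 0.002]
contact_force: [1.2, -0.6, -1.9]
opening: 0.0542
clock: 16.27
eef_pos: [0.5675, 0.0268, 0.1882]
eef_rot: [-2.156, -2.256, 0.002]
contact_force: [-0.0, 0.7, -2.7]
opening: 0.0541
at [567.5  26.8 188.2] ang 92.6 92.6 t 16.3
  [-0.14,0.01,-0.12,-0.01] x1
   -> [569.2, 12.5, 200.0, 92.9]
```

```bash
python3 -m jog '[[[-0.08,0.01,0,-0.01],[-0.14,0.01,0,-0.01],[-0.14,0.01,0,-0.01],[-0.14,0.01,0,-0.01]]]'
python3 hand.py; python3 plan.py '569.2 12.5 131 92.9'; python3 - <<'E'
from h import *
z=r.snapshot("wrist");d=z[1];P=cloud("wrist",d)*1000
a=np.radians(2.9); ex=np.array([np.cos(a),np.sin(a)]); ey=np.array([-ex[1],ex[0]])
q=P[...,:2]-np.array([573.7,12.6]); u=q@ex; v=q@ey; zz=P[...,2]
m=(d>0)&(zz>44)&(zz<52)&(abs(v)<125)
for n,k in(("near",m&(abs(u+46)<9)),("div-",m&(abs(v+39)<10)&(u<-5)&(u>-38)),("div+",m&(abs(v-39)<10)&(u<-5)&(u>-38)),("far",m&(abs(u-32)<8))):
    print(n,k.sum(),"u",np.percentile(u[k],[3,97]).round(1) if k.any() else "","v",np.percentile(v[k],[3,97]).round(1) if k.any() else "")
E
```

```text
clock: 16.6
eef_pos: [0.5692, 0.0129, 0.1879]
eef_rot: [-2.15, -2.261, 0.002]
contact_force: [-0.4, 0.7, -2.6]
opening: 0.054
tcp [569.2  12.9 187.9]
[(-125, np.float64(-27.2)), (-117, np.float64(-27.4)), (-109, np.float64(-27.4)), (-101, np.float64(-27.3)), (-93, np.float64(-27.3)), (-85, np.float64(-27.2)), (-77, np.float64(-27.2)), (-69, np.float64(-27.2)), (-61, np.float64(-27.2)), (-53, np.float64(-27.4)), (-45, np.float64(-27.1)), (-37, np.float64(-25.0)), (-29, np.float64(-21.9))]
at [569.2  13.1 188. ] ang 92.9 92.9 t 16.6
  [-0.01,0.00,0.57,0.00] x2
   -> [569.2, 12.5, 131.0, 92.9]
near 7024 u [-50.  -38.4] v [-110.6  111.6]
div- 1463 u [-37.1  -5.9] v [-44.6 -31.6]
div+ 1424 u [-37.2  -6.1] v [33.1 45.9]
far 1399 u [25.6 35.9] v [ 42.1 116.7]
```

```bash
python3 -m jog '[[[0,0,0.1,0],[0,0,0.2,0],[0,0,0.3,0],[0,0,0.4,0],[0,0,0.5,0],[0,0,0.54,0],[0,0,0.54,0],[0,0,0.54,0]]]'
python3 -m jog '[[[0,0,0.01,0],[0,0,0.02,0],[0,0,0.03,0],[0,0,0.03,0]]]'
```

```text
clock: 17.37
eef_pos: [0.5681, 0.014, 0.1337]
eef_rot: [-2.149, -2.262, 0.003]
contact_force: [-1.3, -1.0, -1.8]
opening: 0.0542
clock: 17.7
eef_pos: [0.5684, 0.014, 0.1311]
eef_rot: [-2.15, -2.262, 0.002]
contact_force: [0.7, -0.6, -1.5]
opening: 0.0543
```

Near the floor; a touch further down, then push to the far wall.

```bash
python3 -m jog '[[[0,0,0.01,0],[0,0,0.02,0],[0,0,0.02,0]]]'
python3 -m jog '[[[0,0.01,0,0],[0,0.02,0,0],[0,0.03,0,0],[0,0.03,0,0]]]'
```

```text
clock: 17.95
eef_pos: [0.5688, 0.0139, 0.131]
eef_rot: [-2.15, -2.263, 0.0]
contact_force: [-3.1, -0.8, 12.5]
opening: 0.0542
clock: 18.28
eef_pos: [0.5716, 0.014, 0.1311]
eef_rot: [-2.15, -2.263, 0.001]
contact_force: [-2.2, -1.0, 3.9]
opening: 0.0544
```

```bash
python3 -m jog '[[[0,0,0,0],[0,0,0,0],[0,0,0,0]]]' 0.27
python3 -m jog '[[[0,0,-0.2,0],[0,0,-0.5,0],[0,0,-0.9,0],[0,0,-0.9,0],[0,0,-0.9,0]]]'
python3 see.py wrist w6; python3 lid.py 573 13; python3 see.py top; python3 plan.py '500 180 225 92.9; 446.9 362 225 92.9'
```

```text
clock: 18.53
eef_pos: [0.5718, 0.0141, 0.131]
eef_rot: [-2.15, -2.263, 0.0]
contact_force: [-0.3, 0.4, 0.0]
opening: 0.0625
clock: 18.95
eef_pos: [0.5752, 0.0129, 0.2237]
eef_rot: [-2.153, -2.266, -0.006]
contact_force: [0.2, -0.5, -0.9]
opening: 0.0625
n 6447 rect 572.1 12.8 [44.9 45.7] 59.5 z 109.9 px [268 220  93  92]
n 6240 rect 578.3 -63.0 [45.2 45.8] 13.7 z 103.3 px [119 224  94  87]
lid n 6061 centre [570.9  12.9 109.9] encl 572.2 13.1 23.0 normal [-0.005 -0.     1.   ] tilt 0.3 rms 0.67 z range [108.4 111.2]
n 532 rect 577.5 -306.3 [140.9  56.7] 57.8 z 111.9 px [439 162  62  43]
n 248 rect 458.0 -316.5 [40.6 25.1] 7.2 z 110.2 px [464 230  17  20]
n 238 rect 450.9 -261.0 [40.3 24.6] 5.2 z 110.5 px [440 234  15  20]
n 230 rect 444.0 -205.9 [40.1 24.3] 6.7 z 111.0 px [415 237  15  20]
n 345 rect 447.1 361.5 [45.  44.1] 46.7 z 102.2 px [156 242  22  21]
at [573.   12.9 220.5] ang 92.9 92.9 t 19.1
  [0.85,-0.32,-0.02,0.00] x3
  [0.85,-0.32,-0.02,0.00] x3
   -> [500.0, 180.0, 225.0, 92.9]
  [0.92,-0.22,-0.00,-0.00] x3
  [0.92,-0.22,-0.00,-0.00] x3
   -> [446.9, 362.0, 225.0, 92.9]
```

Both jars upright in their bays. Now jar B.

```bash
python3 -m jog '[[[0.85,-0.32,-0.02,0],[0.85,-0.32,-0.02,0],[0.85,-0.32,-0.02,0]]]' 0 >/dev/null
python3 -m jog '[[[0.85,-0.32,0,0],[0.85,-0.32,0,0],[0.85,-0.32,0,0]]]' >/dev/null
python3 -m jog '[[[0.92,-0.24,0,0],[0.92,-0.24,0,0],[0.92,-0.24,0,0]]]' >/dev/null
python3 -m jog '[[[0.8,-0.24,0,0],[0.8,-0.24,0,0],[0.8,-0.24,0,0],[0.8,-0.24,0,0],[0.8,-0.24,0,0]]]'
python3 see.py wrist; python3 plan.py '448 362 190 92.9'
```

```text
clock: 20.22
eef_pos: [0.4338, 0.3571, 0.2247]
eef_rot: [-2.132, -2.267, 0.012]
contact_force: [0.2, -0.2, -0.2]
opening: 0.0856
n 5572 rect 448.2 362.4 [45.4 45.2] 3.8 z 102.3 px [279 255  86  83]
at [434.2 356.6 224.9] ang 93.4 93.5 t 20.3
  [0.05,0.14,0.35,0.02] x1
   -> [448.0, 362.0, 190.0, 92.9]
```

```bash
python3 -m jog '[[[0.05,0.14,0.3,0.02],[0.05,0.14,0.35,0.02],[0.05,0.14,0.35,0.02],[0.05,0.14,0.35,0.02],[0.05,0.14,0.35,0.02]]]'
python3 plan.py '448.5 362.4 122.5 92.9'
```

```text
clock: 20.68
eef_pos: [0.4472, 0.3622, 0.1904]
eef_rot: [-2.146, -2.254, 0.011]
contact_force: [0.4, 0.8, 1.3]
opening: 0.0854
at [447.2 362.2 190.4] ang 92.8 92.8 t 20.7
  [0.00,0.01,0.68,-0.00] x2
   -> [448.5, 362.4, 122.5, 92.9]
```

```bash
python3 -m jog '[[[0,0.01,0.25,0],[0,0.01,0.45,0],[0,0.01,0.6,0],[0,0.01,0.67,0],[0,0.01,0.67,0],[0,0.01,0.67,0]]]'
python3 -m jog '[[[0,0,0,0],[0,0,0,0],[0,0,0,0],[0,0,0,0],[0,0,0,0],[0,0,0,0],[0,0,0,0]]]' 1 80
python3 -m jog '[[[0,0,-0.2,0],[0,0,-0.4,0],[0,0,-0.6,0],[0,0,-0.7,0],[0,0,-0.7,0]]]'
python3 hand.py; python3 plan.py '565 91 195 92.9'
```

```text
clock: 21.18
eef_pos: [0.4467, 0.3634, 0.1243]
eef_rot: [-2.146, -2.254, 0.01]
contact_force: [-0.4, -0.6, -0.3]
opening: 0.0848
clock: 21.77
eef_pos: [0.4476, 0.3636, 0.1262]
eef_rot: [-2.147, -2.254, 0.007]
contact_force: [-0.9, -2.6, 8.7]
opening: 0.0542
clock: 22.18
eef_pos: [0.4506, 0.3634, 0.1989]
eef_rot: [-2.147, -2.255, -0.001]
contact_force: [0.9, 0.8, -1.9]
opening: 0.0543
tcp [450.6 363.4 198.9]
[(-125, np.float64(-26.0)), (-117, np.float64(-26.1)), (-109, np.float64(-26.2)), (-101, np.float64(-26.1)), (-93, np.float64(-26.2)), (-85, np.float64(-26.2)), (-77, np.float64(-26.2)), (-69, np.float64(-26.3)), (-61, np.float64(-26.4)), (-53, np.float64(-26.4)), (-45, np.float64(-26.3)), (-37, np.float64(-20.6)), (-29, np.float64(-21.4))]
at [449.9 362.9 197.2] ang 92.8 92.8 t 22.2
  [-0.92,0.34,0.01,-0.00] x3
  [-0.92,0.34,0.01,-0.00] x3
  [-0.92,0.34,0.01,-0.00] x3
   -> [565.0, 91.0, 195.0, 92.9]
```

```bash
python3 -m jog '[[[-0.1,0.04,0,0],[-0.25,0.09,0,0],[-0.45,0.16,0,0],[-0.65,0.24,0,0],[-0.85,0.31,0,0]]]' >/dev/null
python3 -m jog '[[[-0.2,0.07,0,0],[-0.4,0.15,0,0],[-0.6,0.22,0,0],[-0.8,0.3,0,0]]]'
python3 -m jog '[[[-0.2,0.07,0,0],[-0.4,0.15,0,0],[-0.6,0.22,0,0],[-0.7,0.26,0,0],[-0.7,0.26,0,0]]]'
python3 plan.py '564.8 91 195 92.9'
```

```text
clock: 22.98
eef_pos: [0.5177, 0.1971, 0.1893]
eef_rot: [-2.146, -2.254, 0.011]
contact_force: [0.7, 0.2, -3.0]
opening: 0.0545
clock: 23.4
eef_pos: [0.5471, 0.126, 0.1861]
eef_rot: [-2.15, -2.25, 0.015]
contact_force: [-0.2, 0.6, -2.3]
opening: 0.0542
at [547.1 126.  186.1] ang 92.6 92.6 t 23.4
  [-0.36,0.16,-0.09,-0.01] x1
   -> [564.8, 91.0, 195.0, 92.9]
```

```bash
python3 -m jog '[[[-0.12,0.06,-0.02,0],[-0.24,0.11,-0.02,0],[-0.34,0.15,-0.02,-0.01],[-0.36,0.16,-0.02,-0.01],[-0.36,0.16,-0.02,-0.01],[-0.36,0.16,-0.02,-0.01]]]'
python3 hand.py; python3 plan.py '564.8 91 132 92.9'
```

```text
clock: 23.9
eef_pos: [0.5646, 0.091, 0.1869]
eef_rot: [-2.143, -2.255, 0.014]
contact_force: [0.4, -0.1, -2.6]
opening: 0.054
tcp [564.6  91.  186.9]
[(-125, np.float64(-27.1)), (-117, np.float64(-27.2)), (-109, np.float64(-27.1)), (-101, np.float64(-27.1)), (-93, np.float64(-27.1)), (-85, np.float64(-27.1)), (-77, np.float64(-27.0)), (-69, np.float64(-26.9)), (-61, np.float64(-26.9)), (-53, np.float64(-27.0)), (-45, np.float64(-26.8)), (-37, np.float64(-23.6)), (-29, np.float64(-21.7))]
at [564.5  91.2 187. ] ang 92.9 92.9 t 23.9
  [-0.00,0.00,0.55,0.00] x2
   -> [564.8, 91.0, 132.0, 92.9]
```

```bash
python3 -m jog '[[[0,0,0.1,0],[0,0,0.2,0],[0,0,0.3,0],[0,0,0.4,0],[0,0,0.48,0],[0,0,0.52,0],[0,0,0.52,0],[0,0,0.52,0]]]'
python3 -m jog '[[[0,0,0.01,0],[0,0,0.02,0],[0,0,0.03,0],[0,0,0.04,0],[0,0,0.04,0]]]'
python3 -m jog '[[[0,0.01,0,0],[0,0.02,0,0],[0,0.03,0,0],[0,0.04,0,0],[0,0.04,0,0]]]'
```

```text
clock: 24.62
eef_pos: [0.5632, 0.092, 0.1348]
eef_rot: [-2.143, -2.255, 0.014]
contact_force: [1.8, -0.5, -3.2]
opening: 0.0538
clock: 25.03
eef_pos: [0.5639, 0.0921, 0.1323]
eef_rot: [-2.144, -2.256, 0.012]
contact_force: [-0.6, 0.3, 6.8]
opening: 0.0544
clock: 25.45
eef_pos: [0.5668, 0.0922, 0.1324]
eef_rot: [-2.143, -2.255, 0.015]
contact_force: [-5.1, -0.6, 8.2]
opening: 0.0543
```

```bash
python3 -m jog '[[[0,0,0,0],[0,0,0,0],[0,0,0,0]]]' 0.27
python3 -m jog '[[[0,0,-0.2,0],[0,0,-0.5,0],[0,0,-0.9,0],[0,0,-0.9,0],[0,0,-0.9,0]]]'
python3 see.py wrist w7; python3 lid.py 569 91; python3 plan.py '500 -40 240 140; 444 -205.6 220 187.1'
```

```text
clock: 25.7
eef_pos: [0.5669, 0.0924, 0.1324]
eef_rot: [-2.143, -2.255, 0.014]
contact_force: [-1.0, 1.2, 1.8]
opening: 0.0624
clock: 26.12
eef_pos: [0.5715, 0.0912, 0.2249]
eef_rot: [-2.145, -2.258, 0.008]
contact_force: [0.0, -0.7, -0.3]
opening: 0.0622
n 6795 rect 572.2 13.3 [45.5 45.6] 87.7 z 109.5 px [110 223  98  91]
n 6248 rect 567.7 91.4 [45.2 45.5] 63.0 z 108.4 px [269 223  91  88]
n 4579 rect 578.9 -54.9 [30.4 45.9] 87.1 z 103.2 px [  0 226  65  88]
lid n 5789 centre [566.5  91.1 108.4] encl 567.6 91.3 23.0 normal [-0.005 -0.002  1.   ] tilt 0.3 rms 0.66 z range [106.9 109.6]
at [570.2  91.  223.1] ang 92.9 92.9 t 26.2
  [-0.64,-0.38,-0.08,-0.82] x4
  [-0.43,-0.61,-0.08,-0.82] x4
   -> [500.0, -40.0, 240.0, 140.0]
  [-0.32,-0.81,0.10,-0.82] x4
  [0.03,-0.87,0.10,-0.82] x4
   -> [444.0, -205.6, 220.0, 187.1]
```

View pics/w7.png

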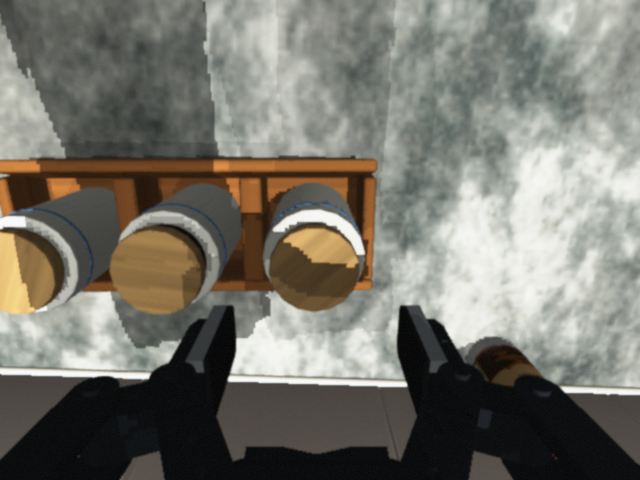

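```bash
python3 -m jog '[[[-0.64,-0.38,-0.08,-0.82],[-0.64,-0.38,-0.08,-0.82],[-0.64,-0.38,-0.08,-0.82],[-0.64,-0.38,-0.08,-0.82]]]' 0.2 60 >/dev/null
python3 -m jog '[[[-0.43,-0.61,-0.08,-0.82],[-0.43,-0.61,-0.08,-0.82],[-0.43,-0.61,-0.08,-0.82],[-0.43,-0.61,-0.08,-0.82]]]' >/dev/null
python3 -m jog '[[[-0.32,-0.81,0.10,-0.82],[-0.32,-0.81,0.10,-0.82],[-0.32,-0.81,0.10,-0.82],[-0.32,-0.81,0.10,-0.82]]]' >/dev/null
python3 -m jog '[[[0.03,-0.75,0.10,-0.82],[0.03,-0.75,0.10,-0.82],[0.03,-0.75,0.10,-0.82],[0.03,-0.75,0.10,-0.82],[0.03,-0.75,0.10,-0.82],[0.03,-0.75,0.10,-0.82]]]'
python3 see.py wrist w8; python3 plan.py '444.5 -205.5 180 187.1'
```

```text
clock: 27.67
eef_pos: [0.4419, -0.1997, 0.212]
eef_rot: [0.195, -3.097, -0.027]
contact_force: [0.2, 0.4, -0.0]
opening: 0.0684
n 4426 rect 563.5 -285.4 [51.1  6.6] 51.5 z 105.2 px [ 0  0 78 91]
n 3453 rect 458.3 -309.8 [40.1  8.9] 7.6 z 111.6 px [247   0 109  34]
n 5522 rect 452.3 -262.3 [40.1 22.8] 6.8 z 111.7 px [253 115  99  58]
n 4995 rect 445.4 -207.0 [40.2 23.8] 7.5 z 111.5 px [259 233  89  60]
at [ 442.2 -199.5  212.3] ang -172.7 187.2 t 27.7
  [-0.02,-0.06,0.32,0.00] x1
   -> [444.5, -205.5, 180.0, 187.1]
```

View pics/w8.png

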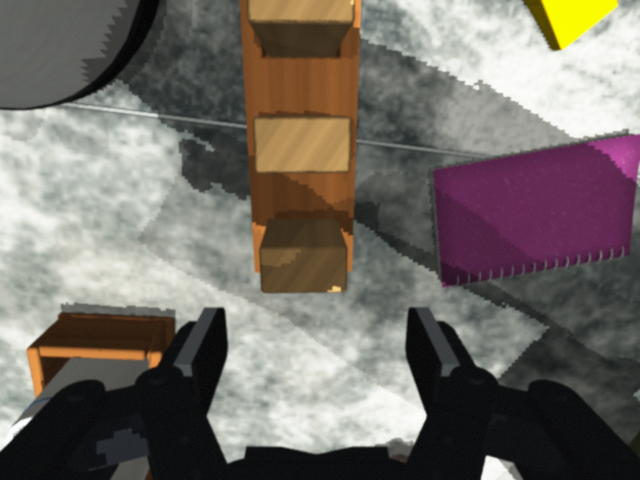

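```bash
python3 -m jog '[[[-0.03,-0.07,0.32,0],[-0.03,-0.07,0.32,0],[-0.03,-0.07,0.32,0],[-0.03,-0.07,0.32,0]]]'
python3 plan.py '445.2 -206.3 138 187.1'
```

```text
clock: 28.05
eef_pos: [0.4448, -0.2051, 0.1804]
eef_rot: [0.196, -3.097, -0.027]
contact_force: [-0.2, -0.5, 0.1]
opening: 0.0683
at [ 444.8 -205.1  180.4] ang -172.7 187.2 t 28.1
  [-0.00,-0.01,0.42,0.00] x2
   -> [445.2, -206.3, 138.0, 187.1]
```

```bash
python3 -m jog '[[[0,-0.01,0.2,0],[0,-0.01,0.35,0],[0,-0.01,0.42,0],[0,-0.01,0.42,0],[0,-0.01,0.42,0]]]'
python3 -m jog '[[[0,0,0,0],[0,0,0,0],[0,0,0,0],[0,0,0,0],[0,0,0,0],[0,0,0,0]]]' 1 60
python3 -m jog '[[[0,0,-0.2,0],[0,0,-0.5,0],[0,0,-0.8,0],[0,0,-0.9,0],[0,0,-0.9,0]]]'
python3 plan.py '480 -80 235 140;536 -65 235 92.9'
```

```text
clock: 28.47
eef_pos: [0.4435, -0.2054, 0.1391]
eef_rot: [0.196, -3.097, -0.027]
contact_force: [0.6, 0.5, 0.7]
opening: 0.0683
clock: 28.97
eef_pos: [0.4448, -0.2057, 0.1402]
eef_rot: [0.196, -3.1, -0.026]
contact_force: [2.4, 0.4, 5.5]
opening: 0.0394
clock: 29.38
eef_pos: [0.4493, -0.2078, 0.2326]
eef_rot: [0.196, -3.104, -0.022]
contact_force: [1.4, -0.8, -0.8]
opening: 0.0395
at [ 449.3 -207.8  232.6] ang -172.7 187.2 t 29.4
  [-0.23,0.61,-0.01,0.82] x4
  [0.03,0.66,-0.01,0.82] x4
   -> [480.0, -80.0, 235.0, 140.0]
  [-0.17,0.24,-0.00,0.82] x4
  [-0.06,0.28,-0.00,0.82] x4
   -> [536.0, -65.0, 235.0, 92.9]
```

```bash
python3 -m jog '[[[-0.23,0.61,-0.01,0.82],[-0.23,0.61,-0.01,0.82],[-0.23,0.61,-0.01,0.82],[-0.23,0.61,-0.01,0.82]]]'>/dev/null
python3 -m jog '[[[0.03,0.66,-0.01,0.82],[0.03,0.66,-0.01,0.82],[0.03,0.66,-0.01,0.82],[0.03,0.66,-0.01,0.82]]]'>/dev/null
python3 -m jog '[[[0,0,0,0.82],[0,0,0,0.82],[0,0,0,0.82],[0,0,0,0.82]]]'>/dev/null
python3 -m jog '[[[0,0,0,0.82],[0,0,0,0.82],[0,0,0,0.82],[0,0,0,0.82],[0,0,0,0.82],[0,0,0,0.82]]]'
python3 plan.py '534.7 -67.5 230 92.9'; python3 hand.py w9
python3 -c "
from h import *
s,p,M=st(); print(M.round(3).tolist())"
```

```text
clock: 30.88
eef_pos: [0.4758, -0.0769, 0.2273]
eef_rot: [-2.14, -2.242, 0.033]
contact_force: [-0.4, -1.0, -1.0]
opening: 0.0397
at [475.8 -76.9 227.3] ang 92.7 92.7 t 30.9
  [0.07,0.59,-0.03,-0.01] x2
   -> [534.7, -67.5, 230.0, 92.9]
tcp [475.8 -76.9 227.3]
[(-125, np.float64(-4.7)), (-117, np.float64(-6.3)), (-109, np.float64(-7.8)), (-101, np.float64(-9.7)), (-93, np.float64(-11.3)), (-85, np.float64(-13.1)), (-77, np.float64(-14.6)), (-69, np.float64(-14.7)), (-61, np.float64(-14.5)), (-53, np.float64(-14.3)), (-45, np.float64(-14.3)), (-37, np.float64(-14.1)), (-29, np.float64(-12.8))]
[[-0.046, 0.998, -0.045], [0.999, 0.047, 0.014], [0.016, -0.044, -0.999]]
```

View pics/w9.png

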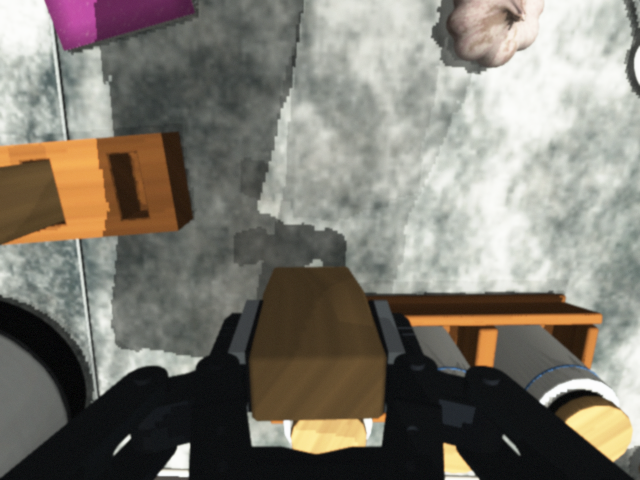

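```bash
python3 -m jog '[[[0.03,0.2,0,0],[0.06,0.45,0,0],[0.07,0.60,0,0],[0.07,0.64,0,0],[0.07,0.64,0,0],[0.07,0.64,0,0]]]'
python3 plan.py '540.1 -67.2 190 92.9'; python3 hand.py
python3 -c "
from h import *
s,p,M=st(); print(M.round(3).tolist())"
```

```text
clock: 31.43
eef_pos: [0.5386, -0.0669, 0.2243]
eef_rot: [-2.138, -2.242, 0.035]
contact_force: [-0.5, -0.7, -0.1]
opening: 0.0399
at [538.6 -66.9 224.3] ang 92.7 92.7 t 31.4
  [-0.00,0.01,0.34,-0.01] x1
   -> [540.1, -67.2, 190.0, 92.9]
tcp [538.6 -66.9 224.3]
[(-125, np.float64(-4.9)), (-117, np.float64(-6.4)), (-109, np.float64(-8.1)), (-101, np.float64(-9.8)), (-93, np.float64(-11.6)), (-85, np.float64(-13.2)), (-77, np.float64(-14.7)), (-69, np.float64(-14.7)), (-61, np.float64(-14.6)), (-53, np.float64(-14.5)), (-45, np.float64(-14.3)), (-37, np.float64(-14.1)), (-29, np.float64(-12.9))]
[[-0.047, 0.998, -0.047], [0.999, 0.047, 0.014], [0.016, -0.046, -0.999]]
```

```bash
python3 -m jog '[[[0,0.01,0.12,0],[0,0.02,0.24,0],[0,0.03,0.36,0],[0,0.035,0.46,0],[0,0.035,0.46,0],[0,0.035,0.46,0]]]'
python3 hand.py
```

```text
clock: 31.98
eef_pos: [0.5388, -0.0662, 0.1781]
eef_rot: [-2.138, -2.241, 0.036]
contact_force: [-0.6, -0.2, -0.2]
opening: 0.0396
tcp [538.8 -66.2 178.1]
[(-125, np.float64(-5.1)), (-117, np.float64(-6.6)), (-109, np.float64(-8.3)), (-101, np.float64(-9.9)), (-93, np.float64(-11.5)), (-85, np.float64(-13.2)), (-77, np.float64(-14.6)), (-69, np.float64(-14.8)), (-61, np.float64(-14.7)), (-53, np.float64(-14.5)), (-45, np.float64(-14.3)), (-37, np.float64(-14.2)), (-29, np.float64(-12.9))]
```

```bash
python3 -m jog '[[[0,0.005,0.05,0],[0,0.01,0.10,0],[0,0.017,0.15,0],[0,0.023,0.19,0],[0,0.028,0.22,0],[0,0.028,0.22,0]]]'
python3 -m jog '[[[0,0.003,0.03,0],[0,0.006,0.06,0],[0,0.009,0.09,0],[0,0.009,0.09,0]]]'
```

```text
clock: 32.53
eef_pos: [0.5416, -0.0658, 0.1561]
eef_rot: [-2.139, -2.242, 0.034]
contact_force: [1.7, 0.1, -0.7]
opening: 0.0393
clock: 32.87
eef_pos: [0.5423, -0.0662, 0.1491]
eef_rot: [-2.14, -2.243, 0.035]
contact_force: [-5.6, -0.6, 18.1]
opening: 0.0394
```

```bash
python3 -m jog '[[[0,0,0.02,0],[0,0,0.04,0],[0,0,0.05,0]]]'
python3 -m jog '[[[0,0,0.03,0],[0,0,0.05,0],[0,0,0.05,0]]]'
```

```text
clock: 33.12
eef_pos: [0.5423, -0.0662, 0.149]
eef_rot: [-2.141, -2.245, 0.033]
contact_force: [-16.7, 1.0, 52.2]
opening: 0.0392
clock: 33.37
eef_pos: [0.5422, -0.0662, 0.1489]
eef_rot: [-2.143, -2.246, 0.031]
contact_force: [-13.6, 0.6, 42.0]
opening: 0.0397
```

```bash
python3 -m jog '[[[0,0,0,0],[0,0,0,0],[0,0,0,0]]]' 0.3
python3 -m jog '[[[0,0,-0.3,0],[0,0,-0.6,0],[0,0,-0.9,0],[0,0,-0.9,0],[0,0,-0.9,0],[0,0,-0.9,0]]]'
python3 see.py wrist w10; python3 plan.py '480 -110 240 140; 450.5 -255 235 187.1'
python3 -c "
from h import *
s,p,M=st(); print(M.round(3).tolist())"
```

```text
clock: 33.62
eef_pos: [0.5421, -0.0662, 0.1488]
eef_rot: [-2.143, -2.246, 0.031]
contact_force: [0.7, -0.0, -0.4]
opening: 0.0598
clock: 34.12
eef_pos: [0.5453, -0.0672, 0.2376]
eef_rot: [-2.142, -2.246, 0.032]
contact_force: [-0.9, 0.2, -0.4]
opening: 0.0596
n 8979 rect 564.4 -63.5 [74.1 48.4] 3.0 z 104.2 px [277 232  83 127]
n 4147 rect 567.9 16.4 [46.6 34.3] 44.9 z 109.5 px [411 277  86  82]
n 5607 rect 567.6 90.8 [46.  45.3] 43.6 z 108.2 px [542 277  94  80]
at [544.8 -67.1 237.1] ang 92.7 92.7 t 34.2
  [-0.20,-0.33,-0.01,-0.83] x4
  [-0.05,-0.39,-0.01,-0.83] x4
   -> [480.0, -110.0, 240.0, 140.0]
  [-0.35,-0.65,0.03,-0.82] x4
  [-0.06,-0.74,0.03,-0.82] x4
   -> [450.5, -255.0, 235.0, 187.1]
[[-0.047, 0.998, -0.043], [0.999, 0.047, 0.012], [0.014, -0.042, -0.999]]
```

View pics/w10.png

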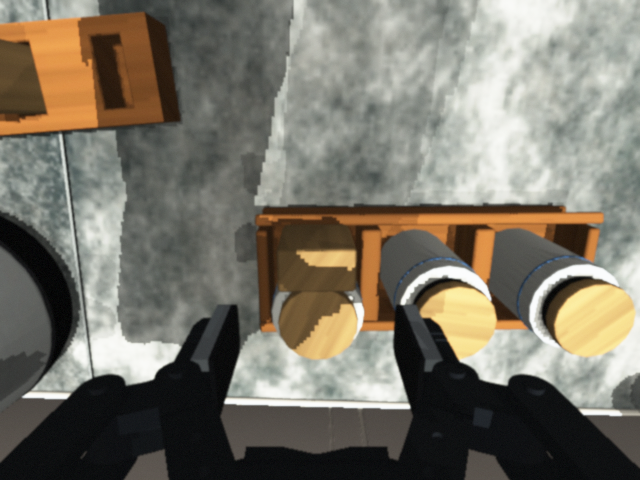

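```bash
python3 -c "
from scipy.spatial.transform import Rotation as R
for v in [(-2.145,-2.258,0.008),(0.195,-3.097,-0.027),(0.196,-3.104,-0.022),(-2.14,-2.242,0.033),(-2.142,-2.246,0.032),(-2.141,-2.27,0.001),(-2.132,-2.267,0.012),(-2.146,-2.254,.01),(-2.091,-2.329,-.029)]: print(v,R.from_rotvec(v).as_matrix()[:,2].round(3))"
```

```text
(-2.145, -2.258, 0.008) [-0.023  0.015 -1.   ]
(0.195, -3.097, -0.027) [-0.039  0.015 -0.999]
(0.196, -3.104, -0.022) [-0.032  0.012 -0.999]
(-2.14, -2.242, 0.033) [-0.045  0.014 -0.999]
(-2.142, -2.246, 0.032) [-0.042  0.011 -0.999]
(-2.141, -2.27, 0.001) [-0.016  0.014 -1.   ]
(-2.132, -2.267, 0.012) [-0.027  0.015 -1.   ]
(-2.146, -2.254, 0.01) [-0.026  0.016 -1.   ]
(-2.091, -2.329, -0.029) [ 0.004  0.021 -1.   ]
```

```bash
cat > head.py <<'E'
import sys; from h import *
x,y=map(float,sys.argv[1:3]); z=np.load("last_wrist.npz"); P=z["P"]; d=z["d"]
m=(d>0)&(abs(P[...,0]-x)<20)&(abs(P[...,1]-y)<26)&(P[...,2]>114)&(P[...,2]<150); q=P[m]
c=q.mean(0); 
for _ in range(3):
    c=q.mean(0); n=np.linalg.svd(q-c,full_matrices=False)[2][2]; n*=np.sign(n[2]); q=q[abs((q-c)@n)<2.5]
(cx,cy),wh,a=cv2.minAreaRect(q[:,:2].astype(np.float32)); print("head",len(q),"rect",round(cx,1),round(cy,1),np.round(wh,1),round(a,1),"z",c[2].round(1),"normal",n.round(3))
E
python3 head.py 538 -66
python3 -m jog '[[[-0.20,-0.33,0,-0.83],[-0.20,-0.33,0,-0.83],[-0.20,-0.33,0,-0.83],[-0.20,-0.33,0,-0.83]]]' >/dev/null
python3 -m jog '[[[-0.05,-0.39,0,-0.83],[-0.05,-0.39,0,-0.83],[-0.05,-0.39,0,-0.83],[-0.05,-0.39,0,-0.83]]]' >/dev/null
python3 -m jog '[[[-0.35,-0.65,0.03,-0.82],[-0.35,-0.65,0.03,-0.82],[-0.35,-0.65,0.03,-0.82],[-0.35,-0.65,0.03,-0.82]]]' >/dev/null
python3 -m jog '[[[-0.06,-0.64,0.03,-0.82],[-0.06,-0.64,0.03,-0.82],[-0.06,-0.64,0.03,-0.82],[-0.06,-0.64,0.03,-0.82],[-0.06,-0.64,0.03,-0.82],[-0.06,-0.64,0.03,-0.82]]]'
python3 see.py wrist; python3 plan.py '452 -262 175 187.1'
python3 -c "
from h import *
s,p,M=st(); print(M.round(3).tolist())"
```

```text
head 3423 rect 539.3 -66.1 [23.5 40. ] 3.4 z 120.8 normal [-0.012 -0.     1.   ]
clock: 35.67
eef_pos: [0.4491, -0.2475, 0.2256]
eef_rot: [0.211, -3.08, -0.03]
contact_force: [0.1, -0.1, 0.5]
opening: 0.06
n 10349 rect 558.9 -305.7 [101.1  21. ] 64.4 z 113.8 px [  0   0 122 202]
n 4984 rect 459.2 -317.8 [40.1 23.1] 6.7 z 111.7 px [256  94  93  56]
n 4414 rect 452.3 -262.5 [40.1 23.7] 7.0 z 111.5 px [260 210  85  55]
n 226 rect 534.8 -86.6 [ 7.3 15.6] 72.1 z 95.4 px [124 469  28  11]
at [ 449.4 -247.4  225.9] ang -172.1 187.8 t 35.7
  [-0.01,-0.15,0.51,0.03] x2
   -> [452.0, -262.0, 175.0, 187.1]
[[-0.989, -0.136, -0.055], [-0.137, 0.99, 0.015], [0.053, 0.023, -0.998]]
```

```bash
t(){ python3 -c "
from h import *
s,p,M=st(); print(M[:,2].round(4),p.round(4))"; }
python3 -m jog '[[[0,0,-0.9,0],[0,0,-0.9,0],[0,0,-0.9,0]]]' >/dev/null; t
python3 -m jog '[[[0,0,0.9,0],[0,0,0.9,0],[0,0,0.9,0]]]' >/dev/null; t
python3 -m jog '[[[0,0,-0.9,0]]]' >/dev/null; t
python3 -m jog '[[[0,0,-0.9,0]]]' >/dev/null; t
python3 -m jog '[[[0,0,0,0],[0,0,0,0]]]' >/dev/null; t
python3 -m jog '[[[0,0,0.9,0]]]' >/dev/null; t
python3 -m jog '[[[0,0,0,0],[0,0,0,0]]]' >/dev/null; t
```

```text
[-0.0483  0.0114 -0.9988] [ 0.4565 -0.2494  0.3218]
[-0.0577  0.0165 -0.9982] [ 0.4482 -0.2458  0.2253]
[-0.0757  0.026  -0.9968] [ 0.4465 -0.2441  0.2645]
[-0.0835  0.0302 -0.9961] [ 0.4505 -0.2454  0.3141]
[-0.0793  0.0279 -0.9965] [ 0.452  -0.2458  0.3177]
[-0.067   0.0212 -0.9975] [ 0.4523 -0.2464  0.2798]
[-0.0705  0.0231 -0.9972] [ 0.451  -0.2455  0.2791]
```

```bash
t(){ python3 -c "
from h import *
s,p,M=st(); print(M[:,2].round(4),p.round(4))"; }
python3 -m jog '[[[0,0,-0.05,0],[0,0,-0.15,0],[0,0,-0.3,0],[0,0,-0.45,0],[0,0,-0.6,0],[0,0,-0.7,0],[0,0,-0.75,0],[0,0,-0.75,0]]]' >/dev/null; t
python3 -m jog '[[[0,0,0.9,0]]]' >/dev/null; t
python3 -m jog '[[[0,0,0.9,0]]]' >/dev/null; t
python3 -m jog '[[[0,0,0,0],[0,0,0,0]]]' >/dev/null; t
python3 -m jog '[[[0,0,-0.05,0],[0,0,-0.15,0],[0,0,-0.3,0],[0,0,-0.45,0],[0,0,-0.6,0],[0,0,-0.7,0],[0,0,-0.75,0],[0,0,-0.75,0]]]' >/dev/null; t
python3 -m jog '[[[0,0,0.9,0]]]' >/dev/null; t
python3 -m jog '[[[0,0,0.9,0]]]' >/dev/null; t
python3 -m jog '[[[0,0,0,0],[0,0,0,0]]]' >/dev/null; t
```

```text
[-0.0668  0.0211 -0.9975] [ 0.4574 -0.2479  0.3564]
[-0.0547  0.0145 -0.9984] [ 0.458  -0.2488  0.3192]
[-0.0492  0.0116 -0.9987] [ 0.4553 -0.248   0.2718]
[-0.0541  0.0142 -0.9984] [ 0.4535 -0.247   0.2701]
[-0.05    0.012  -0.9987] [ 0.4588 -0.2487  0.3479]
[-0.0375  0.0053 -0.9993] [ 0.4601 -0.2501  0.3106]
[-0.0316  0.0022 -0.9995] [ 0.4583 -0.2498  0.2631]
[-0.0364  0.0047 -0.9993] [ 0.4566 -0.2489  0.2616]
```

Works: +0.018 per cycle. Two more cycles.

```bash
t(){ python3 -c "
from h import *
s,p,M=st(); print(M[:,2].round(4),p.round(4))"; }
python3 -m jog '[[[0,0,-0.05,0],[0,0,-0.15,0],[0,0,-0.3,0],[0,0,-0.45,0],[0,0,-0.6,0],[0,0,-0.7,0],[0,0,-0.75,0],[0,0,-0.75,0]]]' >/dev/null
python3 -m jog '[[[0,0,0.9,0]]]' >/dev/null
python3 -m jog '[[[0,0,0.9,0]]]' >/dev/null
python3 -m jog '[[[0,0,0,0],[0,0,0,0]]]' >/dev/null; t
python3 -m jog '[[[0,0,-0.05,0],[0,0,-0.15,0],[0,0,-0.3,0],[0,0,-0.45,0],[0,0,-0.6,0],[0,0,-0.7,0],[0,0,-0.75,0],[0,0,-0.75,0]]]' >/dev/null
python3 -m jog '[[[0,0,0.9,0]]]' >/dev/null
python3 -m jog '[[[0,0,0.9,0]]]' >/dev/null
python3 -m jog '[[[0,0,0,0],[0,0,0,0]]]' >/dev/null; t
python3 see.py wrist; python3 plan.py '452.5 -262.2 175 187.1'
```

```text
[-0.0186 -0.0048 -0.9998] [ 0.4599 -0.2508  0.2532]
[-8.000e-04 -1.430e-02 -9.999e-01] [ 0.4635 -0.2529  0.2449]
n 7407 rect 559.3 -314.7 [113.2  28.1] 71.0 z 114.1 px [ 59   0 128 216]
n 3771 rect 459.1 -317.9 [39.8 23. ] 7.1 z 111.7 px [303 120  81  49]
n 3522 rect 452.2 -262.6 [40.  23.2] 7.2 z 111.5 px [303 222  75  49]
n 516 rect 556.7 -83.2 [27.8 18.3] 45.7 z 100.7 px [124 458  45  22]
at [ 465.2 -253.7  247.3] ang -172.3 187.7 t 40.9
  [0.14,-0.07,0.72,0.02] x2
   -> [452.5, -262.2, 175.0, 187.1]
```

```bash
python3 -m jog '[[[0.05,-0.03,0.15,0.02],[0.10,-0.06,0.35,0.02],[0.13,-0.08,0.52,0.02],[0.13,-0.08,0.65,0.02],[0.13,-0.08,0.68,0.02],[0.13,-0.08,0.68,0.02],[0.13,-0.08,0.68,0.02]]]' 0.25
python3 plan.py '452.2 -262.3 138 187.1'
```

```text
clock: 41.43
eef_pos: [0.4551, -0.2653, 0.1816]
eef_rot: [-0.196, 3.131, -0.029]
contact_force: [0.3, 0.7, 0.2]
opening: 0.0644
at [ 455.1 -265.3  181.6] ang -172.8 187.2 t 41.4
  [0.02,0.03,0.44,0.00] x2
   -> [452.2, -262.3, 138.0, 187.1]
```

```bash
python3 -m jog '[[[0.02,0.03,0.05,0],[0.02,0.035,0.2,0],[0.02,0.035,0.33,0],[0.02,0.035,0.42,0],[0.02,0.035,0.42,0],[0.02,0.035,0.42,0],[0.02,0.035,0.42,0]]]'
python3 plan.py '452.2 -262.3 138 187.1'
```

```text
clock: 42.02
eef_pos: [0.4534, -0.263, 0.1403]
eef_rot: [-0.196, 3.13, -0.029]
contact_force: [-0.8, 0.4, -0.2]
opening: 0.0639
at [ 453.4 -263.   140.3] ang -172.8 187.2 t 42.0
  [0.01,0.01,0.02,0.00] x1
   -> [452.2, -262.3, 138.0, 187.1]
```

```bash
python3 -m jog '[[[0,0,0,0],[0,0,0,0],[0,0,0,0],[0,0,0,0],[0,0,0,0],[0,0,0,0]]]' 1 60
python3 -m jog '[[[0,0,-0.05,0],[0,0,-0.15,0],[0,0,-0.3,0],[0,0,-0.45,0],[0,0,-0.65,0],[0,0,-0.85,0],[0,0,-0.95,0],[0,0,-0.95,0]]]'
python3 plan.py '470 -115 236 140;480 10 236 92.9'
```

```text
clock: 42.52
eef_pos: [0.4541, -0.2634, 0.1412]
eef_rot: [-0.196, 3.128, -0.031]
contact_force: [-0.4, -0.2, 6.1]
opening: 0.0396
clock: 43.18
eef_pos: [0.4545, -0.2623, 0.239]
eef_rot: [-0.196, 3.124, -0.035]
contact_force: [1.2, -0.7, -0.4]
opening: 0.0397
at [ 454.5 -262.3  239. ] ang -172.8 187.2 t 43.2
  [-0.17,0.72,0.01,0.82] x4
  [0.13,0.73,0.01,0.82] x4
   -> [470.0, -115.0, 236.0, 140.0]
  [0.36,0.51,-0.00,0.82] x4
  [0.54,0.32,-0.00,0.82] x4
   -> [480.0, 10.0, 236.0, 92.9]
```

```bash
python3 -m jog '[[[-0.04,0.18,0,0.2],[-0.08,0.36,0,0.4],[-0.13,0.54,0,0.6],[-0.17,0.72,0,0.82],[-0.17,0.72,0,0.82]]]' >/dev/null
python3 -m jog '[[[0.03,0.18,0,0.2],[0.06,0.36,0,0.4],[0.10,0.54,0,0.6],[0.13,0.73,0,0.82],[0.13,0.73,0,0.82]]]' >/dev/null
python3 -m jog '[[[0.09,0.13,0,0.2],[0.18,0.25,0,0.4],[0.27,0.38,0,0.6],[0.36,0.51,0,0.82],[0.36,0.51,0,0.82]]]' >/dev/null
python3 -m jog '[[[0.13,0.08,0,0.2],[0.27,0.16,0,0.4],[0.40,0.24,0,0.6],[0.54,0.32,0,0.82],[0.54,0.32,0,0.82],[0.54,0.32,0,0.82]]]'
python3 plan.py '534 10.5 225 92.9';python3 hand.py
python3 -c "
from h import *
s,p,M=st(); print(M[:,2].round(3).tolist())"; python3 see.py wrist
```

```text
clock: 44.93
eef_pos: [0.4786, 0.015, 0.2306]
eef_rot: [2.14, 2.276, -0.013]
contact_force: [0.2, -0.5, -0.9]
opening: 0.0394
at [478.6  15.  230.6] ang 93.5 93.5 t 44.9
  [-0.08,0.55,0.06,0.02] x2
   -> [534.0, 10.5, 225.0, 92.9]
tcp [478.6  15.  230.6]
[(-125, np.float64(8.5)), (-117, np.float64(6.2)), (-109, np.float64(3.6)), (-101, np.float64(1.4)), (-93, np.float64(-1.3)), (-85, np.float64(-3.4)), (-77, np.float64(-5.6)), (-69, np.float64(-6.2)), (-61, np.float64(-6.8)), (-53, np.float64(-7.3)), (-45, np.float64(-7.9)), (-37, np.float64(-8.5)), (-29, np.float64(-7.0))]
[0.007, -0.018, -1.0]
n 802 rect 485.7 14.2 [10.7 39.9] 2.6 z 115.1 px [278 279  84  11]
n 3423 rect 534.5 -66.2 [15.1 40.7] 2.9 z 114.2 px [124 324  91  52]
n 782 rect 587.9 14.0 [14.1 38.7] 4.5 z 109.5 px [276 427  66  17]
```

```bash
python3 -m jog '[[[-0.02,0.1,0,0.02],[-0.04,0.25,0,0.02],[-0.06,0.36,0,0.02],[-0.06,0.43,0,0.02],[-0.06,0.43,0,0.02],[-0.06,0.43,0,0.02]]]'
python3 hand.py; python3 plan.py '521.8 10.4 179 92.9'
```

```text
clock: 45.53
eef_pos: [0.522, 0.0107, 0.2308]
eef_rot: [2.155, 2.262, -0.013]
contact_force: [-0.2, -0.8, -0.6]
opening: 0.0392
tcp [522.   10.7 230.8]
[(-125, np.float64(8.5)), (-117, np.float64(6.2)), (-109, np.float64(3.5)), (-101, np.float64(1.2)), (-93, np.float64(-1.2)), (-85, np.float64(-3.7)), (-77, np.float64(-5.7)), (-69, np.float64(-6.2)), (-61, np.float64(-6.8)), (-53, np.float64(-7.3)), (-45, np.float64(-7.9)), (-37, np.float64(-8.5)), (-29, np.float64(-7.0))]
at [521.5  10.9 230.8] ang 92.8 92.8 t 45.6
  [-0.01,0.00,0.52,-0.00] x2
   -> [521.8, 10.4, 179.0, 92.9]
```

```bash
python3 -m jog '[[[0,0,0.08,0],[0,0,0.2,0],[0,0,0.33,0],[0,0,0.45,0],[0,0,0.5,0],[0,0,0.5,0],[0,0,0.5,0]]]'
python3 hand.py
```

```text
clock: 46.17
eef_pos: [0.5214, 0.01, 0.1807]
eef_rot: [2.155, 2.263, -0.015]
contact_force: [-0.1, 0.7, -0.5]
opening: 0.0393
tcp [521.4  10.  180.7]
[(-125, np.float64(8.4)), (-117, np.float64(6.1)), (-109, np.float64(3.5)), (-101, np.float64(1.2)), (-93, np.float64(-1.3)), (-85, np.float64(-3.7)), (-77, np.float64(-5.7)), (-69, np.float64(-6.3)), (-61, np.float64(-6.8)), (-53, np.float64(-7.4)), (-45, np.float64(-7.9)), (-37, np.float64(-8.5)), (-29, np.float64(-7.1))]
```

```bash
python3 -m jog '[[[0,0.005,0.05,0],[0,0.015,0.10,0],[0,0.025,0.15,0],[0,0.04,0.19,0],[0,0.05,0.22,0],[0,0.05,0.22,0]]]'
python3 hand.py
python3 -m jog '[[[0,0.01,0.03,0],[0,0.02,0.06,0],[0,0.03,0.09,0],[0,0.03,0.09,0]]]'
python3 hand.py
```

```text
clock: 46.72
eef_pos: [0.5261, 0.0099, 0.1579]
eef_rot: [2.156, 2.264, -0.016]
contact_force: [-2.5, 0.4, -3.5]
opening: 0.0393
tcp [526.1   9.9 157.9]
[(-125, np.float64(-0.4)), (-117, np.float64(-2.4)), (-109, np.float64(-1.3)), (-101, np.float64(0.6)), (-93, np.float64(-1.6)), (-85, np.float64(-4.0)), (-77, np.float64(-5.9)), (-69, np.float64(-6.5)), (-61, np.float64(-7.0)), (-53, np.float64(-7.5)), (-45, np.float64(-7.9)), (-37, np.float64(-8.5)), (-29, np.float64(-7.1))]
clock: 47.1
eef_pos: [0.5308, 0.0103, 0.1508]
eef_rot: [2.155, 2.263, -0.011]
contact_force: [-3.7, 1.5, 10.3]
opening: 0.0393
tcp [530.8  10.3 150.8]
[(-125, np.float64(-3.0)), (-117, np.float64(-5.4)), (-109, np.float64(-7.1)), (-101, np.float64(-5.1)), (-93, np.float64(-3.8)), (-85, np.float64(-5.8)), (-77, np.float64(-7.4)), (-69, np.float64(-7.6)), (-61, np.float64(-7.7)), (-53, np.float64(-7.8)), (-45, np.float64(-7.9)), (-37, np.float64(-8.0)), (-29, np.float64(-6.7))]
```

```bash
python3 -m jog '[[[0,0,0.02,0],[0,0,0.04,0],[0,0,0.05,0]]]'
python3 -m jog '[[[0,0,0.03,0],[0,0,0.05,0],[0,0,0.06,0]]]'
python3 -m jog '[[[0,0,0,0],[0,0,0,0],[0,0,0,0]]]' 0.3
python3 -m jog '[[[0,0,-0.1,0],[0,0,-0.25,0],[0,0,-0.5,0],[0,0,-0.75,0],[0,0,-0.9,0],[0,0,-0.9,0],[0,0,-0.9,0]]]'
python3 see.py wrist w11; python3 head.py 534 11; python3 head.py 539 -66
python3 plan.py '470 -115 240 140; 459 -310 235 187.1'
python3 -c "
from h import *
s,p,M=st(); print(M[:,2].round(3).tolist())"
```

```text
clock: 47.4
eef_pos: [0.5316, 0.0104, 0.1498]
eef_rot: [2.154, 2.261, -0.007]
contact_force: [-18.1, 1.2, 45.8]
opening: 0.0395
clock: 47.65
eef_pos: [0.5316, 0.0104, 0.1494]
eef_rot: [2.153, 2.261, -0.005]
contact_force: [-28.7, -0.4, 65.7]
opening: 0.0399
clock: 47.9
eef_pos: [0.5335, 0.0104, 0.1506]
eef_rot: [2.151, 2.258, 0.0]
contact_force: [0.8, -0.6, 0.7]
opening: 0.0599
clock: 48.48
eef_pos: [0.5331, 0.0119, 0.2417]
eef_rot: [2.149, 2.257, 0.003]
contact_force: [-0.0, -0.0, 0.0]
opening: 0.0598
n 7671 rect 563.2 -64.5 [71.6 44.3] 3.3 z 109.1 px [129 229 100 119]
n 8967 rect 560.4 13.1 [74.4 46.8] 2.4 z 110.1 px [278 230  82 128]
n 4198 rect 564.0 94.4 [45.6 37.2] 45.0 z 108.2 px [417 274  82  79]
head 3256 rect 535.2 9.7 [23.9 40.1] 2.9 z 120.5 normal [-0.017  0.016  1.   ]
head 3184 rect 539.2 -66.1 [23.3 40.5] 2.9 z 120.7 normal [-0.021  0.003  1.   ]
at [532.2  11.9 240.5] ang 92.8 92.8 t 48.5
  [-0.62,-0.34,0.00,-0.82] x4
  [-0.43,-0.56,0.00,-0.82] x4
   -> [470.0, -115.0, 240.0, 140.0]
  [-0.58,-0.78,0.03,-0.82] x4
  [-0.22,-0.95,0.03,-0.82] x4
   -> [459.0, -310.0, 235.0, 187.1]
[0.017, -0.016, -1.0]
```

```bash
python3 -m jog '[[[-0.15,-0.08,0,-0.2],[-0.31,-0.17,0,-0.4],[-0.47,-0.25,0,-0.6],[-0.62,-0.34,0,-0.82],[-0.62,-0.34,0,-0.82]]]' >/dev/null
python3 -m jog '[[[-0.11,-0.14,0,-0.2],[-0.22,-0.28,0,-0.4],[-0.33,-0.42,0,-0.6],[-0.43,-0.56,0,-0.82],[-0.43,-0.56,0,-0.82]]]' >/dev/null
python3 -m jog '[[[-0.14,-0.20,0,-0.2],[-0.29,-0.39,0,-0.4],[-0.43,-0.58,0,-0.6],[-0.58,-0.78,0,-0.82],[-0.58,-0.78,0,-0.82]]]' >/dev/null
python3 -m jog '[[[-0.05,-0.22,0,-0.2],[-0.11,-0.45,0,-0.4],[-0.16,-0.68,0,-0.6],[-0.22,-0.86,0,-0.82],[-0.22,-0.86,0,-0.82],[-0.22,-0.86,0,-0.82]]]'
python3 see.py wrist; python3 plan.py '459.1 -317.7 180 187.1'
python3 -c "
from h import *
s,p,M=st(); print(M[:,2].round(3).tolist())"
```

```text
clock: 50.28
eef_pos: [0.4578, -0.3059, 0.2404]
eef_rot: [-0.174, 3.127, -0.027]
contact_force: [0.6, 0.7, -0.5]
opening: 0.0599
n 7099 rect 556.3 -326.4 [106.2  27.3] 84.4 z 114.3 px [ 83  99  91 211]
n 3720 rect 459.2 -317.9 [40.  23.8] 7.3 z 111.5 px [281 218  77  50]
at [ 457.7 -305.2  240.5] ang -173.5 186.5 t 50.3
  [-0.00,-0.13,0.61,-0.02] x2
   -> [459.1, -317.7, 180.0, 187.1]
[0.01, -0.016, -1.0]
```

```bash
python3 -m jog '[[[-0.0,-0.04,0.15,-0.02],[-0.01,-0.08,0.3,-0.02],[-0.01,-0.11,0.45,-0.02],[-0.01,-0.12,0.57,-0.02],[-0.01,-0.12,0.6,-0.02],[-0.01,-0.12,0.6,-0.02],[-0.01,-0.12,0.6,-0.02]]]' 0.25
python3 plan.py '459.1 -316.7 139 187.1'
```

```text
clock: 50.92
eef_pos: [0.4609, -0.3172, 0.181]
eef_rot: [-0.192, 3.126, -0.026]
contact_force: [-0.1, 0.1, 0.6]
opening: 0.0637
at [ 460.9 -317.2  181. ] ang -173.0 187.0 t 50.9
  [0.02,0.01,0.42,-0.00] x2
   -> [459.1, -316.7, 139.0, 187.1]
```

```bash
python3 -m jog '[[[0.01,0.01,0.1,0],[0.02,0.01,0.22,0],[0.02,0.01,0.34,0],[0.02,0.01,0.41,0],[0.02,0.01,0.41,0],[0.02,0.01,0.41,0]]]'
python3 -m jog '[[[0,0,0,0],[0,0,0,0],[0,0,0,0],[0,0,0,0],[0,0,0,0],[0,0,0,0]]]' 1 60
python3 -m jog '[[[0,0,-0.05,0],[0,0,-0.15,0],[0,0,-0.3,0],[0,0,-0.45,0],[0,0,-0.65,0],[0,0,-0.85,0],[0,0,-0.95,0],[0,0,-0.95,0]]]'
python3 plan.py '465 -110 236 140;475 88 236 92.9'
```

```text
clock: 51.42
eef_pos: [0.4592, -0.3169, 0.14]
eef_rot: [-0.191, 3.127, -0.026]
contact_force: [1.1, 0.2, 0.0]
opening: 0.0638
clock: 51.92
eef_pos: [0.4597, -0.3172, 0.1408]
eef_rot: [-0.191, 3.125, -0.027]
contact_force: [0.4, 0.1, 5.4]
opening: 0.0393
clock: 52.58
eef_pos: [0.4598, -0.3164, 0.2387]
eef_rot: [-0.191, 3.122, -0.031]
contact_force: [-0.1, -0.9, -0.5]
opening: 0.0396
at [ 459.8 -316.4  238.7] ang -173.0 187.0 t 52.6
  [-0.10,0.68,0.01,0.55] x3
  [0.09,0.68,0.01,0.55] x3
  [0.27,0.63,0.01,0.55] x3
   -> [465.0, -110.0, 236.0, 140.0]
  [0.60,0.79,-0.00,0.82] x4
  [0.86,0.49,-0.00,0.82] x4
   -> [475.0, 88.0, 236.0, 92.9]
```

```bash
python3 -m jog '[[[-0.02,0.17,0,0.14],[-0.05,0.34,0,0.28],[-0.08,0.51,0,0.42],[-0.10,0.68,0,0.55],[-0.10,0.68,0,0.55]]]' >/dev/null
python3 -m jog '[[[0.02,0.17,0,0.14],[0.04,0.34,0,0.28],[0.07,0.51,0,0.42],[0.09,0.68,0,0.55],[0.09,0.68,0,0.55]]]' >/dev/null
python3 -m jog '[[[0.07,0.16,0,0.14],[0.14,0.32,0,0.28],[0.20,0.48,0,0.42],[0.27,0.63,0,0.55],[0.27,0.63,0,0.55]]]' >/dev/null
python3 -m jog '[[[0.15,0.2,0,0.2],[0.30,0.4,0,0.4],[0.45,0.6,0,0.6],[0.60,0.79,0,0.82],[0.60,0.79,0,0.82]]]' >/dev/null
python3 -m jog '[[[0.22,0.12,0,0.2],[0.43,0.25,0,0.4],[0.65,0.37,0,0.6],[0.86,0.49,0,0.82],[0.86,0.49,0,0.82],[0.86,0.49,0,0.82]]]'
python3 plan.py '525 88.5 230 92.9';python3 hand.py
```

```text
clock: 54.75
eef_pos: [0.4737, 0.0944, 0.2288]
eef_rot: [2.145, 2.272, -0.006]
contact_force: [0.8, 0.4, -1.1]
opening: 0.0394
at [473.7  94.4 228.8] ang 93.3 93.3 t 54.8
  [-0.09,0.51,-0.01,0.01] x2
   -> [525.0, 88.5, 230.0, 92.9]
tcp [473.7  94.4 228.8]
[(-125, np.float64(6.6)), (-117, np.float64(4.4)), (-109, np.float64(2.0)), (-101, np.float64(-0.5)), (-93, np.float64(-3.0)), (-85, np.float64(-5.4)), (-77, np.float64(-7.5)), (-69, np.float64(-8.2)), (-61, np.float64(-8.7)), (-53, np.float64(-9.3)), (-45, np.float64(-9.8)), (-37, np.float64(-10.4)), (-29, np.float64(-9.1))]
```

```bash
python3 -m jog '[[[-0.02,0.1,0,0.01],[-0.05,0.25,0,0.01],[-0.08,0.38,0,0.01],[-0.09,0.45,0,0.01],[-0.09,0.45,0,0.01],[-0.09,0.45,0,0.01]]]'
python3 plan.py '519.3 88.5 179 92.9'
```

```text
clock: 55.3
eef_pos: [0.519, 0.0865, 0.229]
eef_rot: [2.154, 2.265, -0.008]
contact_force: [-0.2, -0.4, -0.5]
opening: 0.0392
at [519.   86.5 229. ] ang 92.9 92.9 t 55.3
  [0.02,0.00,0.50,-0.00] x2
   -> [519.3, 88.5, 179.0, 92.9]
```

```bash
python3 -m jog '[[[0.01,0,0.08,0],[0.02,0,0.2,0],[0.03,0,0.33,0],[0.03,0,0.44,0],[0.03,0,0.49,0],[0.03,0,0.49,0],[0.03,0,0.49,0]]]'
python3 hand.py
python3 -m jog '[[[0,0.005,0.05,0],[0,0.015,0.10,0],[0,0.025,0.15,0],[0,0.04,0.19,0],[0,0.05,0.22,0],[0,0.05,0.22,0]]]'
python3 -m jog '[[[0,0.01,0.03,0],[0,0.02,0.06,0],[0,0.03,0.09,0],[0,0.03,0.09,0]]]'
python3 hand.py
```

```text
clock: 55.88
eef_pos: [0.519, 0.0887, 0.1798]
eef_rot: [2.154, 2.265, -0.009]
contact_force: [0.7, -1.4, -1.3]
opening: 0.0395
tcp [519.   88.7 179.8]
[(-125, np.float64(6.3)), (-117, np.float64(4.2)), (-109, np.float64(1.7)), (-101, np.float64(-0.6)), (-93, np.float64(-3.2)), (-85, np.float64(-5.6)), (-77, np.float64(-7.6)), (-69, np.float64(-8.2)), (-61, np.float64(-8.8)), (-53, np.float64(-9.3)), (-45, np.float64(-9.9)), (-37, np.float64(-10.4)), (-29, np.float64(-9.1))]
clock: 56.43
eef_pos: [0.5239, 0.0885, 0.1571]
eef_rot: [2.154, 2.266, -0.01]
contact_force: [-3.0, -0.4, -2.8]
opening: 0.0393
clock: 56.77
eef_pos: [0.5287, 0.0892, 0.1502]
eef_rot: [2.153, 2.264, -0.004]
contact_force: [-3.9, 1.1, 13.9]
opening: 0.0392
tcp [528.7  89.2 150.2]
[(-125, np.float64(-4.7)), (-117, np.float64(-7.1)), (-109, np.float64(-8.9)), (-101, np.float64(-7.6)), (-93, np.float64(-5.6)), (-85, np.float64(-7.5)), (-77, np.float64(-9.3)), (-69, np.float64(-9.5)), (-61, np.float64(-9.6)), (-53, np.float64(-9.7)), (-45, np.float64(-9.6)), (-37, np.float64(-9.9)), (-29, np.float64(-8.7))]
```

```bash
python3 -m jog '[[[0,0,0.02,0],[0,0,0.04,0],[0,0,0.05,0]]]'
python3 -m jog '[[[0,0,0.03,0],[0,0,0.05,0],[0,0,0.06,0]]]'
python3 -m jog '[[[0,0,0,0],[0,0,0,0],[0,0,0,0]]]' 0.3
python3 -m jog '[[[0,0,-0.1,0],[0,0,-0.25,0],[0,0,-0.5,0],[0,0,-0.75,0],[0,0,-0.9,0],[0,0,-0.9,0],[0,0,-0.9,0]]]' 1
python3 see.py wrist w12; python3 head.py 531 88; python3 head.py 535 10; python3 lid.py 568 91
python3 plan.py '568 91.2 190 92.9'
python3 -c "
from h import *
s,p,M=st(); print(M[:,2].round(3).tolist())"
```

```text
clock: 57.07
eef_pos: [0.5295, 0.0892, 0.1493]
eef_rot: [2.152, 2.263, -0.001]
contact_force: [-18.6, -1.8, 47.6]
opening: 0.0397
clock: 57.32
eef_pos: [0.5295, 0.0892, 0.1489]
eef_rot: [2.152, 2.262, 0.002]
contact_force: [-23.2, -3.9, 56.1]
opening: 0.0395
clock: 57.57
eef_pos: [0.531, 0.0894, 0.1498]
eef_rot: [2.15, 2.26, 0.007]
contact_force: [-0.2, 0.3, 0.6]
opening: 0.06
clock: 58.15
eef_pos: [0.5297, 0.0906, 0.2406]
eef_rot: [2.15, 2.26, 0.008]
contact_force: [-1.5, 0.3, -0.4]
opening: 0.0388
n 9016 rect 564.5 -63.5 [74.2 46.3] 2.8 z 103.8 px [  0 228 101 122]
n 9669 rect 560.6 12.7 [74.3 45.4] 2.7 z 110.0 px [121 228 103 129]
n 884 rect 527.9 88.4 [ 9.  39.8] 2.8 z 114.3 px [276 249  82  14]
head 1427 rect 523.4 88.6 [ 7.6 39.8] 2.4 z 136.2 normal [0.979 0.05  0.198]
head 3265 rect 535.5 9.8 [23.8 40.6] 2.5 z 120.4 normal [-0.021  0.021  1.   ]
lid n 7 centre [532.2  78.9  95.5] encl 531.8 81.5 12.9 normal [0.978 0.067 0.2  ] tilt 78.5 rms 0.11 z range [ 89.5 100.3]
at [529.3  90.5 239.6] ang 92.9 92.9 t 58.2
  [-0.01,0.39,0.50,-0.00] x2
   -> [568.0, 91.2, 190.0, 92.9]
[0.019, -0.012, -1.0]
```

View pics/w12.png

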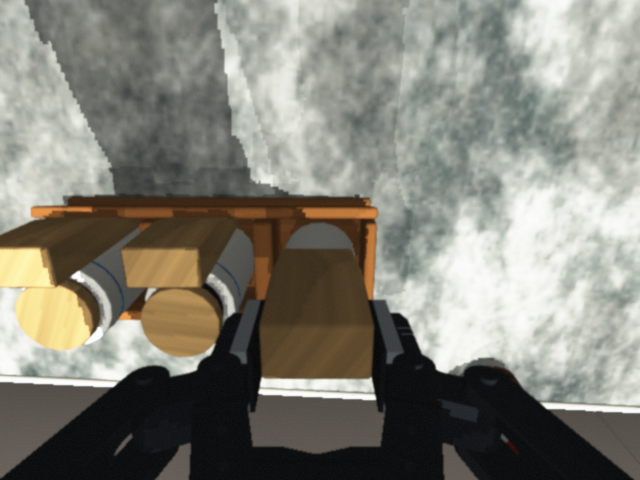

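```bash
python3 hand.py; python3 plan.py '529 89.2 185 92.9'; python3 see.py top; python3 see.py side
python3 - <<'E'
from h import *
z=np.load("last_side.npz"); P=z["P"]; d=z["d"]
m=(d>0)&(abs(P[...,0]-568)<45)&(P[...,1]>50)&(P[...,1]<135)
for a in range(54,120,8):
    k=m&(abs(P[...,2]-a)<4)
    if k.sum()>5: print(a,k.sum(),"x",np.percentile(P[k][:,0],[2,98]).round(1),"y",np.percentile(P[k][:,1],[2,98]).round(1))
E
```

```text
tcp [529.3  90.5 239.6]
[(-125, np.float64(-3.8)), (-117, np.float64(-5.6)), (-109, np.float64(-7.4)), (-101, np.float64(-9.4)), (-93, np.float64(-10.1)), (-85, np.float64(-10.1)), (-77, np.float64(-10.1)), (-69, np.float64(-10.2)), (-61, np.float64(-10.2)), (-53, np.float64(-10.0)), (-45, np.float64(-7.7))]
at [529.   90.4 239. ] ang 92.9 92.9 t 58.2
  [-0.01,-0.00,0.54,-0.00] x2
   -> [529.0, 89.2, 185.0, 92.9]
n 540 rect 576.9 -305.3 [141.   54.9] 56.8 z 112.0 px [439 162  60  43]
n 575 rect 563.3 -63.2 [75.1 50.6] 1.6 z 104.4 px [344 181  24  33]
n 326 rect 560.9 1.2 [76.9 29.9] 15.3 z 110.2 px [317 183  16  33]
n 465 rect 579.1 -294.9 [134.8  49.7] 48.5 z 110.8 px [308 157  39  23]
n 773 rect 559.1 15.0 [202.4  71.1] 90.0 z 107.6 px [264 202  53  50]
54 56 x [545.7 592.9] y [ 86.5 120.6]
62 51 x [544.6 586.3] y [ 85.9 121.7]
70 51 x [543.6 588.8] y [ 95.7 120.7]
78 51 x [545.1 592.7] y [102.3 120.8]
86 99 x [533.1 593. ] y [ 76.8 120.7]
94 68 x [531.8 596.2] y [ 76.3 119.8]
102 77 x [529.6 588.4] y [ 72.4 116.1]
110 162 x [528.  592.2] y [ 74.9 113.7]
118 30 x [525.5 541.4] y [ 75.7 111.2]
```

```bash
python3 -m jog '[[[0,-0.02,0,0],[-0.01,-0.03,0.05,0],[-0.01,-0.03,0.15,0],[-0.01,-0.035,0.27,0],[-0.01,-0.035,0.37,0],[-0.01,-0.035,0.40,0],[-0.01,-0.035,0.40,0]]]' 1 60
python3 hand.py
python3 -m jog '[[[0,0.005,0.05,0],[0,0.01,0.10,0],[0,0.015,0.15,0],[0,0.02,0.18,0],[0,0.025,0.2,0],[0,0.025,0.2,0]]]'
python3 hand.py
```

```text
clock: 58.93
eef_pos: [0.5251, 0.0886, 0.197]
eef_rot: [2.152, 2.262, 0.001]
contact_force: [0.3, -0.2, 0.2]
opening: 0.0388
tcp [525.1  88.6 197. ]
[(-125, np.float64(-4.1)), (-117, np.float64(-6.1)), (-109, np.float64(-7.8)), (-101, np.float64(-9.7)), (-93, np.float64(-10.4)), (-85, np.float64(-10.4)), (-77, np.float64(-10.4)), (-69, np.float64(-10.4)), (-61, np.float64(-10.3)), (-53, np.float64(-10.2)), (-45, np.float64(-8.2))]
clock: 59.48
eef_pos: [0.5284, 0.0885, 0.1775]
eef_rot: [2.152, 2.262, 0.002]
contact_force: [-0.7, -0.4, 0.3]
opening: 0.0387
tcp [528.4  88.5 177.5]
[(-125, np.float64(-4.1)), (-117, np.float64(-6.0)), (-109, np.float64(-7.7)), (-101, np.float64(-9.6)), (-93, np.float64(-10.4)), (-85, np.float64(-10.3)), (-77, np.float64(-10.4)), (-69, np.float64(-9.7)), (-61, np.float64(-10.3)), (-53, np.float64(-10.2)), (-45, np.float64(-6.0))]
```

```bash
python3 -m jog '[[[0,0.005,0.03,0],[0,0.01,0.06,0],[0,0.01,0.08,0],[0,0.01,0.08,0]]]'
python3 -m jog '[[[0,0,0.02,0],[0,0,0.04,0],[0,0,0.05,0]]]'
```

```text
clock: 59.87
eef_pos: [0.5299, 0.0885, 0.1707]
eef_rot: [2.151, 2.261, 0.004]
contact_force: [-3.6, -0.1, 8.6]
opening: 0.0389
clock: 60.12
eef_pos: [0.5301, 0.0885, 0.1702]
eef_rot: [2.15, 2.26, 0.006]
contact_force: [-20.2, -2.3, 53.2]
opening: 0.039
```

```bash
python3 -m jog '[[[0,0,0.03,0],[0,0,0.05,0],[0,0,0.06,0]]]'
python3 -m jog '[[[0,0,0,0],[0,0,0,0],[0,0,0,0]]]' 0.3
python3 -m jog '[[[0,0,-0.1,0],[0,0,-0.25,0],[0,0,-0.45,0],[0,0,-0.65,0],[0,0,-0.75,0],[0,0,-0.75,0],[0,0,-0.75,0]]]'
python3 see.py wrist w13; python3 head.py 531 88; python3 head.py 535 10; python3 lid.py 568 91
python3 plan.py '568 91.2 245 92.9;568 91.2 190 92.9'
```

```text
clock: 60.37
eef_pos: [0.53, 0.0885, 0.17]
eef_rot: [2.149, 2.259, 0.009]
contact_force: [-24.3, -3.7, 65.1]
opening: 0.0392
clock: 60.62
eef_pos: [0.5304, 0.0886, 0.1704]
eef_rot: [2.149, 2.259, 0.011]
contact_force: [0.4, 0.1, -0.3]
opening: 0.0597
clock: 61.2
eef_pos: [0.529, 0.0895, 0.2453]
eef_rot: [2.148, 2.258, 0.012]
contact_force: [0.1, 0.8, -0.7]
opening: 0.0599
n 9060 rect 564.5 -63.5 [74.2 46.4] 3.2 z 103.9 px [  0 226 107 119]
n 8101 rect 559.9 11.5 [72.9 44.7] 2.9 z 110.2 px [127 226 100 125]
n 8623 rect 556.5 91.0 [74.4 46.2] 3.2 z 108.9 px [278 227  81 125]
head 3158 rect 531.4 87.5 [23.5 40.1] 2.9 z 120.6 normal [-0.018  0.009  1.   ]
head 3144 rect 535.4 9.9 [23.5 40.8] 2.9 z 120.4 normal [-0.024  0.019  1.   ]
lid n 3662 centre [558.   89.9 113.1] encl 558.0 87.2 35.3 normal [0.279 0.026 0.96 ] tilt 16.2 rms 1.45 z range [107.3 121.6]
at [528.5  89.4 244.5] ang 92.9 92.9 t 61.2
  [-0.00,0.40,-0.01,-0.00] x1
   -> [568.0, 91.2, 245.0, 92.9]
  [0.00,0.00,0.55,-0.00] x2
   -> [568.0, 91.2, 190.0, 92.9]
```

View pics/w13.png

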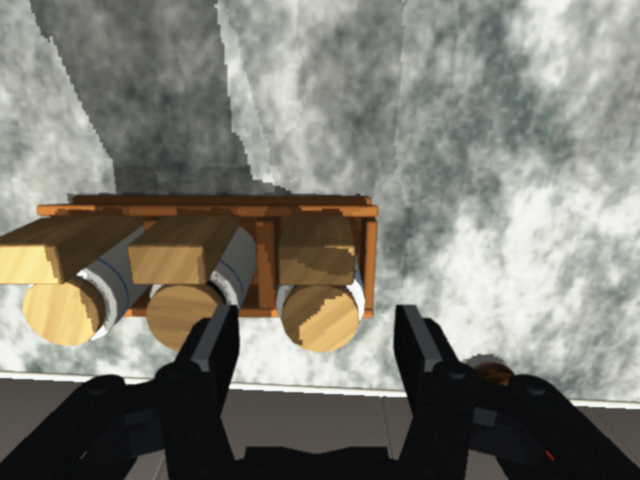

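```bash
python3 -m jog '[[[0,0.1,0,0],[0.01,0.25,0,0],[0.01,0.36,0,0],[0.01,0.41,0,0],[0.01,0.41,0,0],[0.01,0.41,0,0],[0.01,0.41,0,0]]]' 1
python3 -m jog '[[[0,0,0.1,0],[0,0,0.25,0],[0,0,0.4,0],[0,0,0.52,0],[0,0,0.55,0],[0,0,0.55,0]]]'
```

```text
clock: 61.83
eef_pos: [0.5687, 0.0923, 0.2447]
eef_rot: [2.15, 2.26, 0.008]
contact_force: [-0.0, 0.3, -0.7]
opening: 0.0
clock: 62.33
eef_pos: [0.5685, 0.0915, 0.1882]
eef_rot: [2.151, 2.261, 0.005]
contact_force: [0.2, 0.2, 0.8]
opening: -0.0002
```

```bash
python3 -m jog '[[[0,0,0.03,0],[0,0,0.06,0],[0,0,0.08,0],[0,0,0.10,0],[0,0,0.11,0],[0,0,0.12,0],[0,0,0.12,0]]]'
python3 -m jog '[[[0,0,0.01,0],[0,0,0.02,0],[0,0,0.02,0]]]'
```

```text
clock: 62.92
eef_pos: [0.5689, 0.0914, 0.1771]
eef_rot: [2.15, 2.261, 0.006]
contact_force: [-2.7, -0.7, 4.6]
opening: 0.0001
clock: 63.17
eef_pos: [0.5688, 0.0914, 0.176]
eef_rot: [2.15, 2.261, 0.007]
contact_force: [-2.6, -0.0, 4.7]
opening: -0.0001
```

```bash
python3 -m jog '[[[0,0,0.01,0],[0,0,0.02,0],[0,0,0.03,0],[0,0,0.03,0]]]'
python3 -m jog '[[[0,0,0.01,0],[0,0,0.015,0],[0,0,0.015,0]]]'
```

```text
clock: 63.5
eef_pos: [0.5688, 0.0914, 0.1739]
eef_rot: [2.15, 2.261, 0.007]
contact_force: [-2.1, -0.6, 5.1]
opening: 0.0002
clock: 63.75
eef_pos: [0.5688, 0.0914, 0.1737]
eef_rot: [2.15, 2.26, 0.008]
contact_force: [-4.0, -1.5, 8.8]
opening: -0.0002
```

```bash
python3 -m jog '[[[0,0,0.01,0],[0,0,0.02,0],[0,0,0.02,0]]]'
python3 -m jog '[[[0,0,0.01,0],[0,0,0.02,0],[0,0,0.025,0]]]'
```

```text
clock: 64.0
eef_pos: [0.5687, 0.0914, 0.1736]
eef_rot: [2.149, 2.26, 0.009]
contact_force: [-5.5, -0.9, 14.8]
opening: 0.0001
clock: 64.25
eef_pos: [0.569, 0.0914, 0.1735]
eef_rot: [2.149, 2.259, 0.012]
contact_force: [-8.7, -0.7, 23.4]
opening: 0.0001
```

```bash
python3 -m jog '[[[0,0,-0.1,0],[0,0,-0.25,0],[0,0,-0.35,0],[0,0,-0.4,0],[0,0,-0.4,0]]]'
python3 -m jog '[[[-0.15,0,0,0],[-0.35,0,0,0],[-0.55,0,0,0],[-0.7,0,0,0],[-0.78,0,0,0],[-0.78,0,0,0],[-0.78,0,0,0]]]'
python3 plan.py '573 13 188 92.9'
```

```text
clock: 64.67
eef_pos: [0.5691, 0.092, 0.215]
eef_rot: [2.147, 2.258, 0.015]
contact_force: [1.0, 1.0, 0.3]
opening: -0.0002
clock: 65.25
eef_pos: [0.5728, 0.0142, 0.2154]
eef_rot: [2.149, 2.258, 0.015]
contact_force: [0.1, -0.9, -0.2]
opening: 0.0002
at [572.8  14.2 215.4] ang 92.8 92.8 t 65.2
  [-0.01,0.00,0.27,-0.00] x1
   -> [573.0, 13.0, 188.0, 92.9]
```

```bash
python3 -m jog '[[[-0.01,0,0.1,0],[-0.01,0,0.2,0],[-0.01,0,0.26,0],[-0.01,0,0.29,0],[-0.01,0,0.31,0],[-0.01,0,0.33,0],[-0.01,0,0.35,0],[-0.01,0,0.37,0]]]'
python3 -m jog '[[[0,0,0.02,0],[0,0,0.03,0],[0,0,0.04,0],[0,0,0.05,0],[0,0,0.05,0]]]'
python3 -m jog '[[[0,0,0.01,0],[0,0,0.02,0],[0,0,0.02,0]]]'
```

```text
clock: 65.92
eef_pos: [0.5734, 0.0131, 0.179]
eef_rot: [2.149, 2.259, 0.015]
contact_force: [-4.3, 1.0, 6.2]
opening: -0.0001
clock: 66.33
eef_pos: [0.5733, 0.0132, 0.1747]
eef_rot: [2.149, 2.259, 0.015]
contact_force: [-2.8, 0.2, 4.9]
opening: 0.0002
clock: 66.58
eef_pos: [0.5733, 0.0132, 0.1737]
eef_rot: [2.149, 2.259, 0.016]
contact_force: [-3.1, -0.8, 6.9]
opening: 0.0001
```

```bash
python3 -m jog '[[[0,0,0.01,0],[0,0,0.02,0],[0,0,0.025,0]]]'
python3 -m jog '[[[0,0,0.01,0],[0,0,0.02,0],[0,0,0.02,0]]]'
python3 -m jog '[[[0,0,0.01,0],[0,0,0.02,0],[0,0,0.02,0]]]'
```

```text
clock: 66.83
eef_pos: [0.5733, 0.0132, 0.1735]
eef_rot: [2.148, 2.258, 0.017]
contact_force: [-9.0, 0.0, 22.0]
opening: 0.0003
clock: 67.08
eef_pos: [0.5738, 0.0133, 0.1735]
eef_rot: [2.147, 2.257, 0.019]
contact_force: [-4.7, -0.6, 14.8]
opening: -0.0002
clock: 67.33
eef_pos: [0.5739, 0.0133, 0.1735]
eef_rot: [2.146, 2.257, 0.02]
contact_force: [-6.1, 0.2, 15.6]
opening: -0.0002
```

Home. Bay 3 now.

```bash
python3 -m jog '[[[0,0,-0.1,0],[0,0,-0.25,0],[0,0,-0.35,0],[0,0,-0.4,0],[0,0,-0.4,0]]]'
python3 -m jog '[[[-0.15,0,0,0],[-0.35,0,0,0],[-0.55,0,0,0],[-0.7,0,0,0],[-0.78,0,0,0],[-0.78,0,0,0],[-0.78,0,0,0]]]'
python3 plan.py '578.3 -63.8 188 92.9'
python3 -m jog '[[[0,0,0.1,0],[0,0,0.2,0],[0,0,0.28,0],[0,0,0.32,0],[0,0,0.35,0],[0,0,0.37,0],[0,0,0.38,0],[0,0,0.39,0]]]'
python3 -m jog '[[[0,0,0.01,0],[0,0,0.02,0],[0,0,0.03,0],[0,0,0.03,0]]]'
```

```text
clock: 67.75
eef_pos: [0.5738, 0.0137, 0.2151]
eef_rot: [2.145, 2.255, 0.023]
contact_force: [0.2, -0.3, -0.3]
opening: 0.0002
clock: 68.33
eef_pos: [0.5775, -0.0641, 0.2154]
eef_rot: [2.146, 2.255, 0.023]
contact_force: [0.1, 0.1, -0.5]
opening: 0.0001
at [577.5 -64.1 215.4] ang 92.8 92.8 t 68.3
  [0.00,0.01,0.27,-0.00] x1
   -> [578.3, -63.8, 188.0, 92.9]
clock: 69.0
eef_pos: [0.5788, -0.0644, 0.1766]
eef_rot: [2.146, 2.255, 0.023]
contact_force: [-0.7, -0.1, 0.9]
opening: -0.0001
clock: 69.33
eef_pos: [0.5789, -0.0645, 0.1743]
eef_rot: [2.146, 2.255, 0.024]
contact_force: [-3.4, 0.0, 4.4]
opening: -0.0002
```

```bash
python3 -m jog '[[[0,0,0.01,0],[0,0,0.02,0],[0,0,0.025,0]]]'
python3 -m jog '[[[0,0,0.01,0],[0,0,0.02,0],[0,0,0.025,0]]]'
python3 -m jog '[[[0,0,0.01,0],[0,0,0.02,0],[0,0,0.025,0]]]'
```

```text
clock: 69.58
eef_pos: [0.5789, -0.0645, 0.1736]
eef_rot: [2.146, 2.254, 0.025]
contact_force: [-7.2, 0.9, 16.4]
opening: 0.0001
clock: 69.83
eef_pos: [0.579, -0.0645, 0.1735]
eef_rot: [2.145, 2.254, 0.026]
contact_force: [-8.8, 1.3, 22.8]
opening: -0.0003
clock: 70.08
eef_pos: [0.5795, -0.0646, 0.1735]
eef_rot: [2.144, 2.252, 0.028]
contact_force: [-8.3, 1.1, 23.4]
opening: 0.0001
```

```bash
python3 -m jog '[[[0,0,-0.1,0],[0,0,-0.3,0],[0,0,-0.55,0],[0,0,-0.8,0],[0,0,-0.9,0],[0,0,-0.9,0]]]'
python3 -m jog '[[[0.2,-0.1,0,0],[0.4,-0.3,0,0],[0.6,-0.5,0,0],[0.75,-0.6,0,0],[0.75,-0.65,0,0],[0.75,-0.65,0,0],[0.75,-0.65,0,0]]]'
python3 see.py wrist w14
for a in "531.4 88" "535.4 10" "539.3 -66"; do python3 head.py $a; done
python3 - <<'E'
from h import *
z=np.load("last_wrist.npz"); P=z["P"]; d=z["d"]
for x,y in((570,91),(573.7,13),(578.3,-64)):
    m=(d>0)&(np.hypot(P[...,0]-x-3,P[...,1]-y)<17)&(P[...,2]>85); q=P[m]; c=q.mean(0); n=np.linalg.svd(q-c,full_matrices=False)[2][2]; n*=np.sign(n[2])
    e=(d>0)&(P[...,2]>97)&(P[...,2]<108)&(np.hypot(P[...,0]-x,P[...,1]-y)<30)&(P[...,0]>x-20); (cx,cy),rr=cv2.minEnclosingCircle(P[e][:,:2].astype(np.float32))
    print(x,y,"lid z",np.median(q[:,2]).round(1),"n",n.round(3),"circle",round(cx,1),round(cy,1),round(rr,1))
E
```

```text
clock: 70.58
eef_pos: [0.5781, -0.064, 0.2665]
eef_rot: [2.141, 2.249, 0.034]
contact_force: [0.5, 0.6, -0.3]
opening: -0.0002
clock: 71.17
eef_pos: [0.5097, 0.0073, 0.2623]
eef_rot: [2.141, 2.249, 0.033]
contact_force: [-0.3, -0.1, -0.8]
opening: -0.0002
n 6948 rect 564.0 -63.6 [74.  46.1] 2.9 z 102.0 px [155 248  92 106]
n 3714 rect 551.7 13.0 [57.5 44.9] 3.6 z 119.8 px [288 249  72  84]
n 7114 rect 556.1 90.6 [73.9 45.4] 2.7 z 102.0 px [407 249  88 106]
head 2541 rect 531.2 87.7 [23.6 40.7] 3.4 z 120.6 normal [-0.026  0.005  1.   ]
head 2302 rect 535.0 9.8 [23.1 39.9] 2.5 z 120.4 normal [-0.034  0.014  0.999]
head 2476 rect 539.0 -65.9 [23.8 40.3] 3.1 z 120.7 normal [-0.02   0.002  1.   ]
570 91 lid z 100.8 n [ 0.005 -0.     1.   ] circle 571.1 91.2 23.4
573.7 13 lid z 100.5 n [-0.788  0.616  0.003] circle 572.1 13.9 22.6
578.3 -64 lid z 100.9 n [ 0.003 -0.     1.   ] circle 579.1 -62.8 23.1
```

View pics/w14.png

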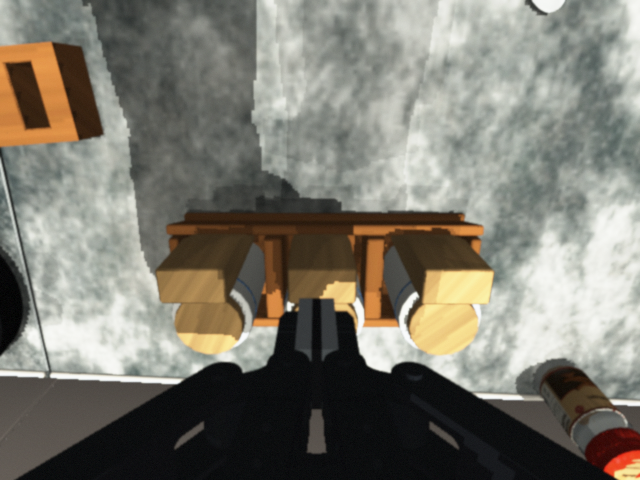

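```bash
python3 -c "
from station import r
print(r.job_done(), r.sense()['clock'])"
```

```text
the job is handed in; nothing more can be done
the job is handed in; nothing more can be done
```

All three jars stand upright in their own bays against the far wall. Each has a wedge pushed in and its lid pressed home. I handed the job in at about 71 s of the 210 s allowed; no verdict was reported.

**Last checks, wrist camera**
- **Lids:** upper faces at 100.5–100.9 mm, against 101 mm when fully home. Each was pressed to about 22–23 N.
- **Wedges:** heads at 120.4–120.7 mm, against a nominal 122 mm, so slightly deeper than stated or a small depth error. The heads tilt about 1–2°. Each was pushed in with roughly 50–65 N before release.
- **Middle jar:** my last tilt reading for it was useless because the gripper hid part of its lid. It read upright before wedging, and its lid height is correct.

**What went wrong and was mended**
- **First jar (bay 3):** it tipped 23° onto the sloped panel while being placed. I pushed it upright and confirmed 0.6° tilt before wedging.
- **Bay 1 wedge:** I accidentally closed the gripper while lifting away and pulled the wedge out. I pushed it back in to the same force and checked it again.

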